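Light the hub with the wobbly work lamp and prop the lamp up again

ROBOT

A 6-joint arm with a two-finger parallel gripper is mounted at the origin on the work surface. World frame = base frame: x ahead of the robot, y to its left, z up, the work surface at z = 0. Lengths are in m, angles in rad, forces in N, time in s.
With the tool pointing down it reaches from about 0.35 to 0.775 m from the base axis. Payload 5.5 kg.
Tool frame: the origin (TCP) lies between the finger pads; the fingertips stand 19 mm ahead of it and the grasp point (between the pads) is the TCP; z points along the fingers, y is the line along which they close (so a half turn about z gives the same grasp; the last joint's range is limited). The gripper opens to 85 mm and grips with 20 to 120 N. Pads are 22 mm wide; open, the fingers measure 114 mm over their backs; the gripper's body (76 mm by 85 mm) begins 54 mm behind the grasp point. The pads swing forward as they close: fully open they stand 13 mm farther back than shut.
Start: joints at [0.969, 0.313, 0.046, 1.304, 0, 1.431], TCP at [0.256, 0.515, 0.25] pointing down, gripper open.
Joint ranges: [-2.76, 2.76], [-0.86, 1.69], [-1.03, 1.26], [-2.2, 2.34], [-1.47, 1.5], [-3.14, 3.14]. Speed limits (rad/s): [2.57, 2.57, 3.14, 3.14, 3.14, 3.14].

INTERFACE

Orientations are given as a unit quaternion [w, x, y, z].
In Python, from workcell import env gives the robot as it stands.
- The arm moves only by the shell command python3 -m pendant 'ROWS' [FORCE]. ROWS is JSON, a list of rows, each an object with "travel": the shift along the tool's x, y, z scaled (see below), a list of three; "rot": the turn, a rotation vector about the tool's x, y, z scaled (see below), a list of three; "fingers": the opening, from -1 (shut) to 1 (fully open). In form: [{"travel": [dx, dy, dz], "rot": [wx, wy, wz], "fingers": fingers}, ...]. A call has 1 to 10 rows; each row is the pose to reach, as a shift and turn from the pose commanded when the call began, along the tool's axes at that moment; what a row does not reach only later rows make up. The controller multiplies each number of a shift by 0.12 m and each number of a turn by 60 degrees. A row lasts 1/10 s, in which the tool goes at most 50 mm and 8.59 degrees, less where a joint would pass 70% of its speed; a pose out of reach is approached as far as the arm can. A call with a number of a shift or a turn outside -1 to 1 is refused whole. A call with a gripper value outside its range is refused whole. The fingers move at their own pace and stop on an object; FORCE is the grip in N (left out, the last holds). Time passes only in rows, so rows that repeat a pose let the fingers close. It gives the time, the measured TCP pose, the force, the opening and the grip force at its end, in the units of the state.
- env.get_state(): the state, without advancing time (a new reading comes with each control period).
- env.read_camera(name): name is "scene" or "side" or "wrist"; returns (picture, depth): 420x560x3 uint8, blue, green, red; 420x560 float32, m along the optical axis (not along the pixel's ray), 0 where there is no reading.
- env.camera_model(name): a dict with "fovy" (degrees; the focal length in pixels is half the picture's height over the tangent of half this angle, whatever the lens; pixels are square), "cx", "cy" (the principal point, pixels), "k1" (the pictures are not rectified: a ray, as slopes to the right and down, at radius r is drawn at 1 + k1 r^2 times it, then the intrinsics apply), "rvec" (rotation vector, rad) and "tvec" (3), from world to camera coordinates, as OpenCV has them; the wrist camera has in their place "T_tool_cam" (4x4, takes a point from camera to tool coordinates, whose origin is the TCP and whose axes are the flange's). Camera axes: x right, y down, z forward; pixel columns grow to the right and rows downward; lengths in m; the calibration is good to about 2 mm. A picture is of the moment at which its call begins: read the wrist's pose just before it. camera_model takes no time and is no camera call.
- env.hand_in(): hands the job in; it is judged then, once.
Trained networks look in the newest picture that a camera, given by its name, has taken for a name from the list of things; names that differ only in an ending like _2 or _b are one class to them, and where a whole thing is asked for, a point or a joint stands for the part that bears it (a point fixed in the world has none). Each returns a list of dicts, best first, with "conf" (0 to 1); they miss things now and then, are a little off and sometimes report something else, mostly with a low value. They report only what shows in the picture. A call takes as long as a camera call. They do not tell look-alikes from the thing itself.
- env.outline_of(camera, target): "mask" (420x560 bool, what is visible of it) and "xy" ([column, row] in pixels, amid what is visible of it).
The state is a dict: "clock": time; "joint_pos": joint angles; "qvel": joint speeds; "tau": joint torques, N m; "tcp_pos": TCP position; "orientation": TCP orientation; "wrist_force": force on the tool from outside, world axes, zero at the start; "ft_torque": the same for the moment, N m; "finger_gap": finger opening in m; "grip_force": force on a finger pad.
Only numpy, scipy, OpenCV 4.12 (cv2) and the standard library are available. Lean on these libraries where they do the work, as an engineer would, in place of code of your own. Each camera call takes 0.05 s, during which the arm holds its last target. There are 200 camera calls.

TASK

The work lamp's mast wobbles on a spring pivot too weak to hold it up, so it leans in a prop stand. Take the lamp by the handle on its foot, carry it upright without letting the mast tip over, and hold it lifted with its twin lights centred over the steel hub, upright, for at least five seconds; then stand it on the bench in the other, empty prop stand with the mast in the fork, and let go. Do not touch the mast or lights with the arm, and leave the hub and the other bench items where they are.

Things in the scene. Friction and masses are not known exactly. Their poses are not given: they have to be found in the camera images.
- lamp_foot: Foot of the work lamp, nominally 0.56 kg (+-15 %): aluminium plate, x from -270 to +20 mm, y +-50, 12 mm thick. Origin on its underside, straight below the mast pivot; z up, x from the battery towards the mast end. Black battery box 80 x 90 mm, top at 75 mm, centred at x = -230 mm. The whole lamp (0.82 kg) balances about the handle.
- mast: Mast with twin lights, nominally 0.26 kg (+-5 %). Origin at the pivot, 40 mm above the foot's underside at foot x = y = 0. Hinged about the foot's x axis; leans to the foot's y sides, stops at +-0.4 rad; at zero its axes are the foot's. A 0.465 N m/rad spring pulls it square to the FOOT but its weight slightly outdoes it: upright is unstable. Rolling the held foot about its x steers it.
- handle (a point): Grip point at foot (-130, 0, 85) mm in the handle: an upright rubber rib on the foot, 70 mm long in x, 24 mm thick in y, from z = 12 to 105 mm, between battery and mast. Fingers close along the foot's y.
- beam (a point): Point of the foot's frame at (45, 0, 0) mm, midway below the two light heads: this is to be centred over the hub.
- mast_neck (a point): Point on the mast's axis 120 mm above the pivot, at the fork's height when the foot stands on the bench. At the mast's top a crossbar carries two yellow light heads (60 x 70 x 35 mm), centres at mast x = 45 mm, y = +-130 mm, z = 225 mm.
- mast_top (a point): Top of the mast tube (16 mm diameter), on its axis 225 mm above the pivot; axes as the mast's. Dynamics nominally: weight moment 0.517 N m per rad of lean from vertical, inertia about the pivot 0.0148 kg m2, damping 0.004 N m s/rad, spring 0.465 N m/rad between mast and foot; time constant of tipping with the foot level about 0.53 s (0.44 to 0.75 with the spread of mass).
- stand_a: Prop stand where the lamp starts, fixed. Origin on the bench under the middle of the fork's slot. Level fork of 8 mm rod at height 160 mm, open to the stand's -x: tines x = -42 to 40 mm, 36 mm clear between, flaring to 76 mm clear at x = -70, cross rod at x = 40. The mast enters moving in +x, lamp's x along the stand's. Behind: 22 mm post at x = 75, plate 110 x 120 x 14 mm from x = 55 on.
- stand_b: The other prop stand, of the same shape and axes, empty at the start, fixed to the bench: the lamp is to end here, mast pivot about over the origin.
- hub: Loose flanged steel hub lying on the bench: flange of 100 mm diameter, 12 mm thick, boss of 60 mm diameter, 35 mm high in all, 0.7 kg. Origin at the centre of its underside.
- spray_can: Bystander: standing aluminium spray can of 60 mm diameter and 140 mm height; origin under its centre.
- screw_bin: Bystander: grey open bin of 100 x 140 x 50 mm; origin under its centre.
- screwdriver: Bystander: screwdriver about 130 mm long lying on the bench along its x axis, beyond the hub.
Things that resemble listed ones, but are neither listed nor needed, are in the scene too. What is shaped like the hub but green or red is not meant.

How it is judged:
By the outcome, as a careful person would: the job done as asked, in the order asked, and still so for the second after the job is handed in, with the robot touching nothing.
It also fails if it takes over 72 s, if anything falls off the work surface, if the arm or the gripper's body presses on something with over 40 N, if the wrist force passes 120 N, or if a joint passes its speed limit or range.

## Working session

There is one attempt and no reset: what is moved stays moved. The work goes in short steps, Python scripts to look and compute and a shell command to move; the robot and the scene stay as the last step left them, time stands still between calls to the robot, and variables do not carry over. Pictures are saved under pics/ and viewed, at most 10 in all, crops included, and the job is handed in when it is done.

```bash
ls; mkdir -p pics
cat > h.py <<'E'
import numpy as np, cv2
from workcell import env
from scipy.spatial.transform import Rotation as R
def cam(n):
    m=env.camera_model(n); f=210/np.tan(np.radians(m['fovy']/2))
    K=np.array([[f,0,m['cx']],[0,f,m['cy']],[0,0,1]])
    if 'rvec' in m:
        Rm=R.from_rotvec(np.array(m['rvec']).ravel()).as_matrix(); t=np.array(m['tvec']).ravel()
    else:
        s=env.get_state(); T=np.eye(4); T[:3,:3]=R.from_quat(np.roll(s['orientation'],-1)).as_matrix(); T[:3,3]=s['tcp_pos']
        W=np.linalg.inv(T@np.array(m['T_tool_cam'])); Rm=W[:3,:3]; t=W[:3,3]
    return K,np.array([m['k1'],0,0,0,0.]),Rm,t
def rays(c,px):
    K,d,Rm,t=c
    u=cv2.undistortPointsIter(np.array(px,float).reshape(-1,1,2),K,d,None,None,(3,50,1e-10)).reshape(-1,2)
    return -Rm.T@t, np.c_[u,np.ones(len(u))]
def pts(c,px,z):  # depth -> world
    o,u=rays(c,px); return (u*np.array(z)[:,None]-c[3])@c[2]
def plane(c,px,h):
    o,u=rays(c,px); D=u@c[2]; return o+D*((h-o[2])/D[:,2])[:,None]
def proj(c,P):
    K,d,Rm,t=c
    return cv2.projectPoints(np.array(P,float).reshape(-1,3),cv2.Rodrigues(Rm)[0],t,K,d)[0].reshape(-1,2)
E
python3 - <<'E'
from h import *
for n in ('scene','side'):
    c=cam(n); im,d=env.read_camera(n); cv2.imwrite(f'pics/{n}0.png',im); np.save(f'{n}0.npy',d)
    print(n,-c[2].T@c[3])
    for t in ('lamp_foot','mast','handle','stand_a','hub','spray_can','screw_bin','screwdriver'):
        for o in env.outline_of(n,t)[:5]:
            m=o['mask']&(d>0); v,u=np.nonzero(m)
            if len(u)==0: print(t,'nodepth',o['xy']);continue
            P=pts(c,np.c_[u,v],d[v,u])
            print(t,round(o['conf'],2),np.round(o['xy']),len(u),'med',np.round(np.median(P,0),3),'lo',np.round(np.percentile(P,3,0),3),'hi',np.round(np.percentile(P,97,0),3))
print(env.get_state())
E
```

```text
pics
scene [1.55185963 0.47121809 1.27624202]
lamp_foot 0.77 [362. 243.] 4019 med [0.69  0.275 0.103] lo [0.449 0.086 0.009] hi [0.796 0.382 0.29 ]
lamp_foot 0.64 [326. 294.] 1804 med [0.774 0.225 0.016] lo [0.679 0.162 0.008] hi [0.841 0.276 0.164]
mast 0.68 [346. 243.] 1986 med [0.732 0.247 0.278] lo [0.675 0.08  0.078] hi [0.8   0.387 0.292]
handle 0.79 [365. 243.] 4235 med [0.688 0.274 0.103] lo [0.45  0.087 0.005] hi [0.796 0.382 0.29 ]
handle 0.68 [349. 244.] 1987 med [0.732 0.248 0.278] lo [0.581 0.078 0.03 ] hi [0.8   0.388 0.293]
handle 0.49 [177. 168.] 1084 med [ 0.5   -0.475  0.021] lo [ 0.448 -0.542  0.001] hi [ 0.569 -0.396  0.051]
stand_a 0.77 [192. 247.] 1746 med [ 0.791 -0.213  0.016] lo [ 0.603 -0.296 -0.   ] hi [ 0.867 -0.161  0.165]
hub 0.8 [419. 308.] 864 med [0.696 0.486 0.016] lo [0.643 0.443 0.006] hi [0.73  0.529 0.039]
hub 0.66 [348. 241.] 2105 med [0.729 0.245 0.277] lo [0.509 0.072 0.   ] hi [0.8   0.388 0.292]
hub 0.59 [275. 245.] 665 med [0.674 0.018 0.016] lo [ 0.622 -0.03   0.004] hi [0.707 0.055 0.038]
hub 0.59 [169. 220.] 563 med [ 0.737 -0.35   0.015
[... 1958 characters left out ...]
99 0.375 0.291]
{'clock': 0.9, 'joint_pos': array([9.69398821e-01, 3.13213499e-01, 4.61099708e-02, 1.30363774e+00,
       1.84757836e-05, 1.43120765e+00]), 'qvel': array([-0.00094755, -0.0011261 , -0.00122005, -0.00031594,  0.00038593,
       -0.00075595]), 'tau': array([-4.07750667e-05, -4.80448151e+01,  2.98812854e+01,  2.83655629e-05,
       -1.32070268e-04, -8.01281089e-06]), 'tcp_pos': array([0.25621627, 0.51479256, 0.25031958]), 'orientation': array([1.35671513e-06, 2.28858030e-01, 9.73459810e-01, 2.90065572e-05]), 'wrist_force': array([1.11195167, 0.31817583, 0.15285761]), 'ft_torque': array([-0.01473586, -0.00222857, -0.0235372 ]), 'grip_force': 0.0, 'finger_gap': 0.0852990352522339}
```

View pics/scene0.png

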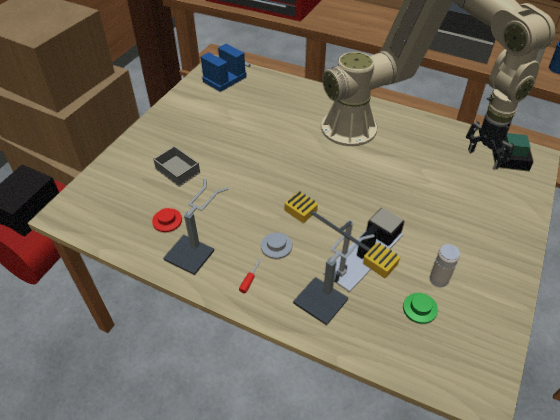

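View pics/side0.png

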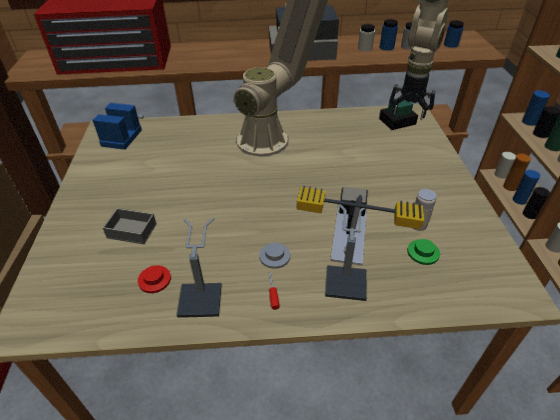

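```bash
cat > m.py <<'E'
from h import *
def cloud(n,im,d):
    c=cam(n); v,u=np.nonzero(d>0); P=pts(c,np.c_[u,v],d[v,u]); return P,im[v,u].astype(int)
def rect(P):
    (a,b),(w,h),t=cv2.minAreaRect((P[:,:2]*1000).astype(np.float32)); return np.round([a,b,w,h,t],1)
def box(P,x0,x1,y0,y1,z0,z1): return (P[:,0]>x0)&(P[:,0]<x1)&(P[:,1]>y0)&(P[:,1]<y1)&(P[:,2]>z0)&(P[:,2]<z1)
def circ(P):
    (a,b),r=cv2.minEnclosingCircle((P[:,:2]*1000).astype(np.float32)); return np.round([a,b,r],1)
E
python3 - <<'E'
from m import *
for n in ('scene','side'):
    im=cv2.imread(f'pics/{n}0.png'); d=np.load(f'{n}0.npy'); P,C=cloud(n,im,d)
    br=C.sum(1); sat=C.max(1)-C.min(1)
    yel=(C[:,2]>120)&(C[:,0]<80)
    def rep(name,m): 
        q=P[m]; print(n,name,m.sum(),np.round(q.mean(0),4),rect(q))
    dark=(br<210)&(sat<30)
    rep('plateA',box(P,.68,.9,.1,.33,.010,.019)&dark)
    rep('plateB',box(P,.68,.9,-.33,-.1,.010,.019)&dark)
    for k,(a,b) in dict(A=(.1,.33),B=(-.35,-.1)).items():
        rep('fork'+k,box(P,.56,.8,a,b,.150,.172))
    rep('foot',box(P,.4,.8,.1,.4,.007,.017)&(sat<30)&(br>330))
    rep('batt',box(P,.4,.58,.1,.4,.066,.084))
    rep('handle',box(P,.4,.68,.1,.4,.095,.115))
    for s in (0,1):
        m=yel&box(P,.5,.9,0.25*s,.25+.25*s,.2,.33); rep('light%d'%s,m&(P[:,2]>np.percentile(P[m][:,2],50)-.006))
    m=box(P,.6,.72,-.06,.09,.009,.016)&(sat<45); q=P[m]; print('flange',m.sum(),circ(q),q.mean(0))
    m=box(P,.6,.72,-.06,.09,.031,.042); q=P[m]; print('boss',m.sum(),circ(q),q.mean(0))
E
```

```text
scene plateA 334 [0.7964 0.2223 0.0142] [775.  221.1 116.3 136.1  78.7]
scene plateB 243 [ 0.8247 -0.2091  0.0141] [ 815.8 -214.7  118.6  108.4   87. ]
scene forkA 320 [0.7047 0.24   0.1616] [687.  240.3  87.5 158.8  79.7]
scene forkB 294 [ 0.7191 -0.2112  0.1617] [ 711.5 -214.3   90.3  162.1   87.6]
scene foot 718 [0.6333 0.2665 0.0125] [610.1 260.3 104.8 378.4  72.1]
scene batt 589 [0.4759 0.3006 0.0739] [500.8 289.1  93.9 151.2  72.6]
scene handle 139 [0.5625 0.2727 0.1033] [563.8 271.4  27.1  74.7  74.2]
scene light0 283 [0.7042 0.1092 0.2847] [698.4 105.7  72.1  62.5  72.2]
scene light1 416 [0.773  0.3564 0.2804] [769.7 356.   70.4  61.3  74.1]
flange 250 [660.9  12.4  50.8] [0.67218393 0.01995527 0.012285  ]
boss 204 [664.    9.6  32.9] [0.66219109 0.01213198 0.03506026]
side plateA 1074 [0.7917 0.2131 0.0137] [787.6 214.3 117.6 112.7  77.9]
side plateB 1177 [ 0.8209 -0.2196  0.0138] [ 815.4 -220.1  117.2  111.5   87.6]
side forkA 298 [0.6997 0.2308 0.1619] [686.8 221.6  81.9 149.9  71.1]
side forkB 313 [ 0.7231 -0.2167  0.1623] [ 7.125e+02 -2.143e+02  1.635e+02  8.870e+01  2.000e-01]
side foot 913 [0.6176 0.2506 0.0119] [571.6 266.7  99.9 287.1  74.7]
side batt 326 [0.4668 0.2932 0.0742] [495.3 287.4  89.7 140.6  74.4]
side handle 68 [0.5711 0.2627 0.1039] [564.2 265.5  16.9  75.7  72.8]
side light0 284 [0.7046 0.1078 0.2875] [701.1 107.8  70.8  62.   77.6]
side light1 272 [0.7738 0.3569 0.2761] [768.1 359.5  68.5  65.5  75.8]
flange 287 [664.2   8.7  52.9] [0.67621831 0.00656742 0.01268677]
boss 213 [664.6   6.4  32. ] [0.6645601  0.00710922 0.03467535]
```

Scene: steel (grey) hub at scene px (276,245); look‑alikes are red (168,220) and green (420,308). Lamp in stand A at scene px (325,295); empty stand B at (190,247). Lamp handle is the black rib at scene px (370,240), and look-alikes for it are the battery box (386,225), and stand posts. Now a lean estimator from the yellow heads.

```bash
cat > lean.py <<'E'
from m import *
from scipy.optimize import least_squares
S=np.array([[x,y,z] for x in(-.03,.03) for y in(-.035,.035) for z in(-.0175,.0175)])
H=[S+[.045,s*.130,.225] for s in(-1,1)]
def mask_hulls(im):
    hsv=cv2.cvtColor(im,cv2.COLOR_BGR2HSV); m=cv2.inRange(hsv,(18,130,60),(36,255,255))
    m=cv2.morphologyEx(m,cv2.MORPH_CLOSE,np.ones((7,7),np.uint8)); m=cv2.morphologyEx(m,cv2.MORPH_OPEN,np.ones((3,3),np.uint8))
    cs=sorted(cv2.findContours(m,0,cv2.CHAIN_APPROX_NONE)[0],key=cv2.contourArea)[-2:]
    return [cv2.convexHull(c) for c in cs if cv2.contourArea(c)>150]
def cen(h):
    M=cv2.moments(np.float32(h).reshape(-1,1,2)); return np.array([M['m10'],M['m01']])/M['m00']
def obs(n,im):  # two centroids, ordered -y head first (image left in both cameras)
    return np.array(sorted([cen(h) for h in mask_hulls(im)],key=lambda p:p[0]))
def pred(c,T,phi): # T foot->world 4x4, phi relative lean mast to foot
    M=R.from_rotvec([phi,0,0]).as_matrix(); out=[]
    for h in H:
        q=h@M.T+[0,0,.04]; w=q@T[:3,:3].T+T[:3,3]
        out.append(cen(cv2.convexHull(proj(c,w).astype(np.float32))))
    return np.array(out)
def foot(x,y,yaw,z=0):
    T=np.eye(4); T[:3,:3]=R.from_euler('z',yaw).as_matrix(); T[:3,3]=[x,y,z]; return T
def tool_R():
    s=env.get_state(); return s,R.from_quat(np.roll(s['orientation'],-1)).as_matrix()
def foot_from_tool(s,Rt,g=(-.130,0,.085)): # foot x=-tool x, y=tool y, z=-tool z
    T=np.eye(4); T[:3,:3]=Rt@np.diag([-1,1,-1]); T[:3,3]=np.array(s['tcp_pos'])-T[:3,:3]@np.array(g); return T
E
python3 - <<'E'
from lean import *
cs={n:cam(n) for n in('scene','side')}; ob={n:obs(n,cv2.imread(f'pics/{n}0.png')) for n in cs}
print(ob)
for sel in (['scene','side'],['scene'],['side']):
    f=lambda p:np.concatenate([(pred(cs[n],foot(*p[:3]),p[3])-ob[n]).ravel() for n in sel])
    r=least_squares(f,[.69,.237,-.27,-.03],diff_step=1e-4); p=r.x
    print(sel,np.round(p,4),np.round(r.fun,2),'handle',np.round(foot(*p[:3])@[-.13,0,.085,1],4),'yaw',np.degrees(p[2]))
E
```

```text
{'scene': array([[ 59.04581873,  66.14340422],
       [ 72.78057242, 120.33070919]]), 'side': array([[310.37309133, 199.39325843],
       [408.83579002, 214.90121541]])}
['scene', 'side'] [ 0.7222 -0.1073 -0.6811  0.0955] [ 136.83   97.51  152.81   97.13 -131.11    3.42 -156.13   20.06] handle [ 0.6212 -0.0255  0.085   1.    ] yaw -39.023573405673744
['scene'] [ 0.4714 -0.9069 -0.7023 -0.3069] [ 0. -0.  0.  0.] handle [ 0.3722 -0.8229  0.085   1.    ] yaw -40.23962524250307
['side'] [ 0.6904  0.2447 -0.3077 -0.0094] [ 0.01  0.   -0.01 -0.  ] handle [0.5665 0.2841 0.085  1.    ] yaw -17.628802950377167
```

```bash
python3 -m pendant '[{"travel":[-0.5,-0.3,-0.1],"rot":[0,0,0],"fingers":1},{"travel":[-1,-0.7,-0.1],"rot":[0,0,-0.1],"fingers":1},{"travel":[-1,-1,-0.1],"rot":[0,0,-0.18],"fingers":1},{"travel":[-1,-1,-0.1],"rot":[0,0,-0.18],"fingers":1}]'
```

```text
clock: 1.3
tcp_pos: [0.3102, 0.3509, 0.2624]
orientation: [-0.0, 0.136, 0.991, -0.001]
wrist_force: [-0.9, -0.5, -0.1]
finger_gap: 0.0855
grip_force: 0.0
```

```bash
python3 - <<'E'
s=open('lean.py').read()
s=s.replace("def mask_hulls(im):","def mask_hulls(n,im,d):\n    v,u=np.nonzero(d>0); P=pts(cam(n),np.c_[u,v],d[v,u]); ok=box(P,.45,1,-.6,.6,.2,.5); z=np.zeros(d.shape,np.uint8); z[v[ok],u[ok]]=255; z=cv2.dilate(z,np.ones((5,5),np.uint8))")
s=s.replace("(36,255,255))","(36,255,255))&z")
s=s.replace("def obs(n,im):","def obs(n,im,d):").replace("mask_hulls(im)]","mask_hulls(n,im,d)]")
open('lean.py','w').write(s)
E
cat > rest.py <<'E'
from lean import *
cs={n:cam(n) for n in('scene','side')}; ob={n:obs(n,cv2.imread(f'pics/{n}0.png'),np.load(f'{n}0.npy')) for n in cs}
print(ob)
for sel in (['scene','side'],['scene'],['side']):
    f=lambda p:np.concatenate([(pred(cs[n],foot(*p[:3]),p[3])-ob[n]).ravel() for n in sel])
    r=least_squares(f,[.69,.237,-.27,-.03],diff_step=1e-4); p=r.x
    print(sel,np.round(p,4),np.round(r.fun,2),'handle',np.round(foot(*p[:3])@[-.13,0,.085,1],4),'yaw',np.degrees(p[2]))
E
python3 rest.py
python3 - <<'E'
from m import *
tgt=np.array([.565,.2695,.2])
s=env.get_state(); Rt=R.from_quat(np.roll(s['orientation'],-1)).as_matrix()
print((Rt.T@(tgt-s['tcp_pos']))/.12, s['joint_pos'], np.degrees(np.arctan2(*-Rt[1::-1,0])))
E
```

```text
{'scene': array([[300.41237394, 206.61706187],
       [380.83422341, 259.68179795]]), 'side': array([[310.37309133, 199.39325843],
       [408.83579002, 214.90121541]])}
['scene', 'side'] [ 0.6876  0.2371 -0.2699 -0.0328] [ 0.53  0.26  0.35  1.01 -0.6   0.17 -0.74 -0.63] handle [0.5623 0.2717 0.085  1.    ] yaw -15.466472202646534
['scene'] [ 0.6866  0.2366 -0.2664 -0.0259] [ 0. -0. -0.  0.] handle [0.5612 0.2708 0.085  1.    ] yaw -15.262327056260808
['side'] [ 0.6904  0.2447 -0.3077 -0.0094] [ 0.01  0.   -0.01 -0.  ] handle [0.5665 0.2841 0.085  1.    ] yaw -17.628802950377167
[-2.22776043 -0.07895302  0.52022673] [ 6.75665331e-01  1.03749992e-01 -1.88673573e-01  1.27917694e+00
 -6.39342731e-04  9.49255091e-01] -15.675522314374579
```

```bash
python3 -m pendant '[{"travel":[-0.4,0,0.1],"rot":[0,0,0],"fingers":1},{"travel":[-0.8,-0.02,0.15],"rot":[0,0,0],"fingers":1},{"travel":[-1,-0.02,0.2],"rot":[0,0,0],"fingers":1}]' >/dev/null; python3 -m pendant '[{"travel":[-0.4,0,0.1],"rot":[0,0,0],"fingers":1},{"travel":[-0.8,-0.02,0.15],"rot":[0,0,0],"fingers":1},{"travel":[-1,-0.04,0.2],"rot":[0,0,0],"fingers":1},{"travel":[-1,-0.04,0.2],"rot":[0,0,0],"fingers":1}]'
python3 - <<'E'
from m import *
im,d=env.read_camera('wrist'); cv2.imwrite('pics/w1.png',im); np.save('w1.npy',d)
P,C=cloud('wrist',im,d)
for nm,b in dict(handle=(.095,.115),batt=(.066,.084),foot=(.007,.017)).items():
    q=P[box(P,.4,.66,.15,.4,*b)&(C.max(1)-C.min(1)<45 if nm!='foot' else (C.sum(1)>330)&(C.max(1)-C.min(1)<30))]
    if len(q)>5: print(nm,len(q),q.mean(0).round(4),rect(q))
for o in env.outline_of('wrist','handle')[:3]: print(o['conf'],o['xy'])
print(env.get_state())
E
```

```text
clock: 2.0
tcp_pos: [0.5421, 0.2803, 0.2125]
orientation: [-0.0, 0.138, 0.99, -0.0]
wrist_force: [0.0, 1.4, -0.4]
finger_gap: 0.0854
grip_force: 0.0
handle 3076 [0.5561 0.2738 0.1062] [559.1 272.8  23.9  70.2  74.7]
batt 14562 [0.4619 0.2996 0.0762] [476.5 295.4  90.4 107.5  74.4]
foot 1083 [0.5684 0.2664 0.0134] [591.6 263.9 100.1 168.4  74.8]
0.98 [277.0, 168.1]
0.44 [279.6, 367.6]
{'clock': 2.1, 'joint_pos': array([3.49383720e-01, 3.91337866e-01, 6.87051305e-02, 1.24967662e+00,
       3.31379483e-04, 6.23824819e-01]), 'qvel': array([ 0.02727909, -0.02797867, -0.01550037,  0.00558077,  0.00080919,
        0.00018627]), 'tau': array([-1.04542281e+00, -5.10227823e+01,  2.98673308e+01, -2.20162966e-01,
       -5.96683519e-02, -1.49287563e-02]), 'tcp_pos': array([0.53927515, 0.28171751, 0.21369501]), 'orientation': array([-7.46182365e-04,  1.36790406e-01,  9.90599710e-01, -2.07308488e-04]), 'wrist_force': array([0.54399798, 0.47123063, 0.21792434]), 'ft_torque': array([0.03701664, 0.02417562, 0.03376511]), 'grip_force': 0.0, 'finger_gap': 0.08543573561677256}
```

View pics/w1.png

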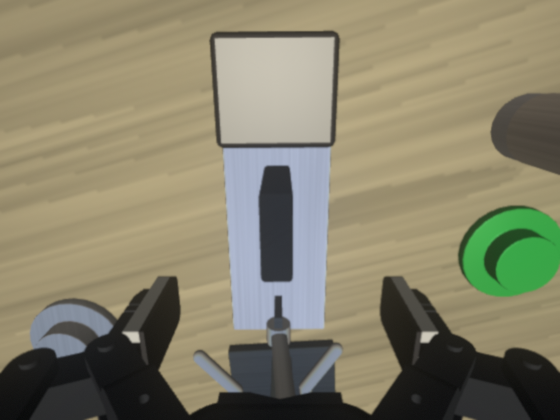

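The wrist view shows the handle rib at (277,220), between the battery (277,90) and the mast (280,330). It is at (0.5615, 0.2716), top at 0.105, matching the text. Descending and gripping.

```bash
python3 -m pendant '[{"travel":[-0.15,-0.03,0.1],"rot":[0,0,-0.005],"fingers":1},{"travel":[-0.2,-0.032,0.4],"rot":[0,0,-0.005],"fingers":1},{"travel":[-0.2,-0.032,0.7],"rot":[0,0,-0.005],"fingers":1},{"travel":[-0.2,-0.032,0.9],"rot":[0,0,-0.005],"fingers":1},{"travel":[-0.2,-0.032,1],"rot":[0,0,-0.005],"fingers":1},{"travel":[-0.2,-0.032,1],"rot":[0,0,-0.005],"fingers":1}]'; python3 -m pendant '[{"travel":[0,0,0.06],"rot":[0,0,0],"fingers":1},{"travel":[0,0,0.06],"rot":[0,0,0],"fingers":0.2},{"travel":[0,0,0.06],"rot":[0,0,0],"fingers":-0.3}]' 80;  python3 -m pendant '[{"travel":[0,0,0],"rot":[0,0,0],"fingers":-1},{"travel":[0,0,0],"rot":[0,0,0],"fingers":-1},{"travel":[0,0,0],"rot":[0,0,0],"fingers":-1},{"travel":[0,0,0],"rot":[0,0,0],"fingers":-1},{"travel":[0,0,0],"rot":[0,0,0],"fingers":-1},{"travel":[0,0,0],"rot":[0,0,0],"fingers":-1},{"travel":[0,0,0],"rot":[0,0,0],"fingers":-1}]' 80
cat > fit.py <<'E'
from lean import *
# current heads -> lean given foot pose from tool; also 4-param fit
def snap(n):
    s,Rt=tool_R(); im,d=env.read_camera(n); return s,Rt,im,d
def phi_of(n,s,Rt,im,d,off=None):
    c=cam(n); o=obs(n,im,d); T=foot_from_tool(s,Rt)
    w=np.array([1,1,1,1.])
    f=lambda p:np.r_[(pred(c,T,p[0])+p[1:3]-o).ravel(),(p[1:3]-(0 if off is None else off))/(3 if off is None else .5)]
    r=least_squares(f,[0,0,0],diff_step=1e-4,x_scale=[.01,1,1]); return r.x,r.fun
E
python3 - <<'E'
from fit import *
for n in('scene','side'):
    q=snap(n); x,f=phi_of(n,*q); T=foot_from_tool(*q[:2]); roll=np.arcsin(T[2,1])
    print(n,q[0]['clock'],x.round(4),f.round(2),'roll',roll.round(4),'pitch',-T[2,0].round(4),q[0]['tcp_pos'],q[0]['finger_gap'],q[0]['wrist_force'],q[0]['ft_torque'],T[:3,3])
E
```

```text
clock: 2.7
tcp_pos: [0.5599, 0.2719, 0.0926]
orientation: [-0.001, 0.133, 0.991, -0.001]
wrist_force: [-0.8, 0.1, 0.3]
finger_gap: 0.0855
grip_force: 0.0
clock: 3.0
tcp_pos: [0.5621, 0.2723, 0.0883]
orientation: [0.001, 0.134, 0.991, 0.0]
wrist_force: [0.4, 0.4, 0.6]
finger_gap: 0.0592
grip_force: 0.0
clock: 3.7
tcp_pos: [0.5617, 0.2718, 0.0878]
orientation: [0.0, 0.134, 0.991, 0.0]
wrist_force: [-1.4, -2.4, 6.0]
finger_gap: 0.0229
grip_force: 79.6
scene 3.7 [-0.0814 -0.26    0.6006] [ 0.12 -0.04 -0.09 -0.02 -0.09  0.2 ] roll 0.0003 pitch -0.001 [0.56174767 0.27183262 0.08784241] 0.022935347685936237 [-1.39372877 -2.42242381  6.04438522] [-0.21462873  0.1154868  -0.00646079] [0.68717733 0.23735895 0.00296622]
side 3.75 [-0.078  -0.3846  1.0638] [ 0.04 -0.03  0.01 -0.09 -0.13  0.35] roll 0.0003 pitch -0.001 [0.56176375 0.27183099 0.08783973] 0.022945556818049943 [-0.9911668  -2.46034822  5.15047306] [-0.27494286  0.14200245 -0.01853961] [0.68719591 0.23736411 0.00296448]
```

Run:
```python
from fit import *
s,Rt=tool_R()
for n in('scene','side'):
    im=cv2.imread(f'pics/{n}0.png'); d=np.load(f'{n}0.npy')
    x,f=phi_of(n,s,Rt,im,d); print('old',n,x.round(4),obs(n,im,d).round(2).tolist())
    im,d=env.read_camera(n); x,f=phi_of(n,s,Rt,im,d); print('new',n,x.round(4),obs(n,im,d).round(2).tolist())
    cv2.imwrite(f'pics/{n}1.png',im)
    P,C=cloud(n,im,d); yel=(C[:,2]>120)&(C[:,0]<80)
    for k in (0,1):
        m=yel&box(P,.5,.9,0.25*k,.25+.25*k,.2,.33); q=P[m]; q=q[q[:,2]>np.percentile(q[:,2],50)-.006]; print(q.mean(0).round(4))
st=np.hstack([cv2.resize(cv2.imread(f'pics/side{k}.png')[150:260,290:440],None,fx=2.6,fy=2.6) for k in(0,1)]); cv2.imwrite('pics/cmp.png',st)
```

```text
old scene [-0.0243 -0.2028  0.6155] [[300.41, 206.62], [380.83, 259.68]]
new scene [-0.0812 -0.2873  0.6252] [[304.1, 207.31], [384.48, 264.31]]
[0.7068 0.1216 0.2912]
[0.776  0.3691 0.2724]
old side [-0.0444 -0.4557  1.0488] [[310.37, 199.39], [408.84, 214.9]]
new side [-0.0775 -0.4037  1.0784] [[313.39, 198.72], [411.31, 216.58]]
[0.7068 0.1156 0.2917]
[0.7748 0.3626 0.2712]
```

View pics/cmp.png

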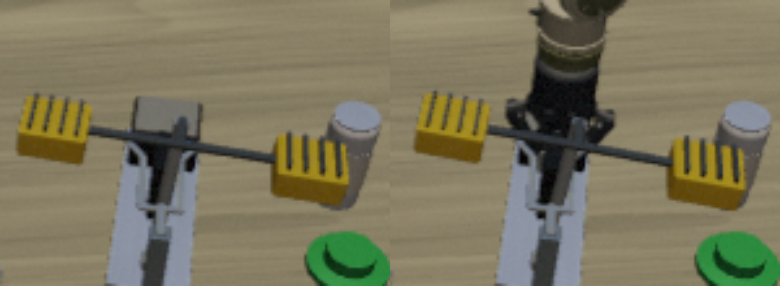

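Lamp gripped; the comparison shows the mast had drifted to rest on the +y tine (lean about -0.08 rad; heads at side px (313,199) and (411,217)). Now I'll write the estimator/planner.

```bash
python3 -m pendant '[{"travel":[0,0,-0.012],"rot":[0,0.001,0],"fingers":-1},{"travel":[0,0,-0.058],"rot":[0,0.001,0],"fingers":-1},{"travel":[-0.001,0.001,-0.104],"rot":[0,0.001,0],"fingers":-1},{"travel":[-0.001,0.001,-0.116],"rot":[0,0.001,0],"fingers":-1}]'; PUT=-.087,0 python3 bal.py 2 .5812,.2666,.025,-15.4 9
```

```text
clock: 4.4
tcp_pos: [0.5612, 0.2722, 0.1009]
orientation: [-0.001, 0.134, 0.991, -0.0]
wrist_force: [0.7, -0.2, -8.1]
finger_gap: 0.0234
grip_force: 78.7
t 4.5 meas [('c', -0.0883, -0.0013, 0.07), ('i', -0.0798, 0.0092, 0.07)] x [-0.0775  0.0762  0.0024] sd [0.0055 0.0725 0.0046]
cmd yaw -15.37 th 0.0003 | real roll 0.0000 pitch 0.0012 yaw -15.35 tcp-cmd [-0.0004  0.0003 -0.0008] foot [0.6868 0.2378 0.013 ] beam [0.7302 0.2259 0.013 ] F [ 0.2  0.  -7.3] gap 0.023
plan phi [-0.077 -0.069 -0.059 -0.048 -0.035 -0.023 -0.013 -0.006 -0.002 -0.
  0.   ] th [ 0.017  0.018  0.009 -0.003 -0.011 -0.015 -0.013 -0.008 -0.002] b 0.0024 max step mm 21.9
[{"travel":[0.011,0.0,-0.001],"rot":[-0.016,0.0,0.0],"fingers":-1},{"travel":[0.07,0.0,-0.007],"rot":[-0.017,0.0,0.0],"fingers":-1},{"travel":[0.192,0.0,-0.019],"rot":[-0.009,0.0,0.0],"fingers":-1},{"travel":[0.364,0.0,-0.036],"rot":[0.003,0.0,0.0],"fingers":-1},{"travel":[0.553,0.0,-0.055],"rot":[0.011,0.0,0.0],"fingers":-1},{"travel":[0.724,0.0,-0.072],"rot":[0.015,0.0,0.0],"fingers":-1},{"travel":[0.846,0.0,-0.085],"rot":[0.013,0.0,0.0],"fingers":-1},{"travel":[0.906,0.0,-0.091],"rot":[0.008,0.0,0.0],"fingers":-1},{"travel":[0.916,0.0,-0.092],"rot":[0.003,0.0,0.0],"fingers":-1}]
```

```bash
sed -i "s/z=x\[0\]+np/z=x[0]+(.002 if n=='scene' else -.002)+np/" bal.py; PUT=-.084,0 python3 bal.py 0 .6868,.2376,.014,-15.4 7
```

```text
t 4.5 meas [] x [-0.084   0.      0.0024] sd [0.0055 0.0725 0.0046]
cmd yaw -15.37 th 0.0003 | real roll 0.0000 pitch 0.0012 yaw -15.35 tcp-cmd [-0.0004  0.0003 -0.0008] foot [0.6868 0.2378 0.013 ] beam [0.7302 0.2259 0.013 ] F [ 0.2  0.  -7.3] gap 0.023
plan phi [-0.084 -0.08  -0.072 -0.058 -0.04  -0.023 -0.01  -0.003 -0.   ] th [ 0.04   0.044  0.021 -0.011 -0.032 -0.031 -0.004] b 0.0024 max step mm 0.1
[{"travel":[0.0,0.0,0.0],"rot":[-0.038,0.0,0.0],"fingers":-1},{"travel":[0.001,0.0,0.0],"rot":[-0.042,0.0,0.0],"fingers":-1},{"travel":[0.001,0.0,0.0],"rot":[-0.02,0.0,0.0],"fingers":-1},{"travel":[0.002,0.0,0.0],"rot":[0.011,0.0,0.0],"fingers":-1},{"travel":[0.003,0.001,0.0],"rot":[0.031,0.0,0.0],"fingers":-1},{"travel":[0.004,0.001,0.0],"rot":[0.03,0.0,0.0],"fingers":-1},{"travel":[0.004,0.001,0.0],"rot":[0.004,0.0,0.0],"fingers":-1}]
```

```bash
python3 -m pendant '[{"travel":[0,0,0],"rot":[-0.038,0,0],"fingers":-1},{"travel":[0.001,0,0],"rot":[-0.042,0,0],"fingers":-1},{"travel":[0.001,0,0],"rot":[-0.02,0,0],"fingers":-1},{"travel":[0.002,0,0],"rot":[0.011,0,0],"fingers":-1},{"travel":[0.003,0.001,0],"rot":[0.031,0,0],"fingers":-1},{"travel":[0.004,0.001,0],"rot":[0.03,0,0],"fingers":-1},{"travel":[0.004,0.001,0],"rot":[0.004,0,0],"fingers":-1}]' >/dev/null; python3 bal.py 3 .5812,.2666,.025,-15.4 9
```

```text
t 5.35 meas [('c', 0.102, 0.1049, 0.1), ('i', 0.0881, -0.0293, 0.09), ('c', -0.0014, -0.0896, 3.52)] x [ 0.0731 -0.1503  0.0017] sd [0.0096 0.0851 0.0043]
cmd yaw -15.37 th -0.0039 | real roll -0.0041 pitch 0.0012 yaw -15.39 tcp-cmd [-0.0006 -0.0003 -0.0008] foot [0.686  0.2371 0.013 ] beam [0.7294 0.2251 0.013 ] F [-0.4 -0.3 -7.3] gap 0.023
plan phi [ 0.073  0.058  0.045  0.033  0.022  0.013  0.006  0.003  0.001  0.
 -0.   ] th [-0.009 -0.007 -0.001  0.005  0.007  0.007  0.004  0.    -0.002] b 0.0017 max step mm 21.8
[{"travel":[0.011,0.0,-0.001],"rot":[0.005,0.0,0.0],"fingers":-1},{"travel":[0.07,0.0,-0.007],"rot":[0.003,0.0,0.0],"fingers":-1},{"travel":[0.191,0.0,-0.019],"rot":[-0.003,0.0,0.0],"fingers":-1},{"travel":[0.362,0.0,-0.036],"rot":[-0.008,0.0,0.0],"fingers":-1},{"travel":[0.55,-0.001,-0.055],"rot":[-0.011,0.0,0.0],"fingers":-1},{"travel":[0.721,-0.001,-0.072],"rot":[-0.01,0.0,0.0],"fingers":-1},{"travel":[0.843,-0.001,-0.085],"rot":[-0.007,0.0,0.0],"fingers":-1},{"travel":[0.902,-0.001,-0.091],"rot":[-0.004,0.0,0.0],"fingers":-1},{"travel":[0.912,-0.001,-0.092],"rot":[-0.002,0.0,0.0],"fingers":-1}]
```

Run:
```python
from fit import *
for n in ('scene','side')*4:
    q=snap(n); x,f=phi_of(n,*q); Tf=foot_from_tool(*q[:2])
    hs=mask_hulls(n,*q[2:])
    print(n,round(q[0]['clock'],2),(x[0]+np.arcsin(Tf[2,1])).round(4),f.round(2),[round(cv2.contourArea(h)) for h in hs],obs(n,*q[2:]).round(1).tolist())
```

```text
scene 5.35 0.083 [ 0.02 -0.12 -0.1   0.08  0.25  0.12] [589, 780] [[294.6, 203.2], [375.0, 248.2]]
side 5.4 -0.0042 [ 0.55 -2.75  0.15  2.77 -2.09 -0.06] [582, 657] [[300.7, 198.9], [400.4, 205.9]]
scene 5.45 0.0739 [ 0.07 -0.06 -0.11  0.05  0.13  0.04] [600, 785] [[294.8, 202.9], [375.4, 248.7]]
side 5.5 0.0631 [ 0.17  0.04 -0.11 -0.08 -0.19  0.11] [576, 656] [[301.4, 198.6], [401.0, 206.2]]
scene 5.55 0.068 [ 0.03 -0.06 -0.07  0.04  0.12  0.06] [602, 787] [[295.2, 203.0], [375.8, 249.3]]
side 5.6 0.0595 [ 0.2   0.03 -0.15 -0.07 -0.16  0.13] [576, 664] [[301.8, 198.6], [401.5, 206.4]]
scene 5.65 0.0596 [ 0.06 -0.02 -0.07  0.02  0.03  0.01] [602, 787] [[295.5, 202.9], [376.2, 249.8]]
side 5.7 0.0543 [ 0.09  0.01 -0.06 -0.05 -0.11  0.12] [574, 656] [[302.5, 198.4], [402.0, 206.6]]
```

```bash
python3 - <<'E'
s=open('fit.py').read()
s=s.replace("pred(c,T,p[0])","pred(c,T,p[0]/100-.5)").replace("least_squares(f,[0,0,0],diff_step=1e-4,x_scale=[.01,1,1]); return r.x,r.fun","least_squares(f,[50,1,1],diff_step=1e-3); x=r.x.copy(); x[0]=(x[0]/100-.5)/(1.04 if n=='scene' else .96); return x,r.fun")
open('fit.py','w').write(s)
b=open('bal.py').read().replace("+(.002 if n=='scene' else -.002)+np","+np"); open('bal.py','w').write(b)
import pickle,numpy as np
S=pickle.load(open('st.pkl','rb')); S.pop('K'); S['clock']=5.75; S['x']=np.array([.053,-.055,.0015]); S['P']=np.diag([.004**2,.03**2,.004**2]); pickle.dump(S,open('st.pkl','wb'))
E
python3 bal.py 2 .6868,.2376,.014,-15.4 6
```

```text
t 5.85 meas [('c', 0.0519, -0.0011, 0.04), ('i', 0.0482, -0.0015, 0.22)] x [ 0.0465 -0.0479  0.0014] sd [0.0034 0.0449 0.0041]
cmd yaw -15.37 th -0.0039 | real roll -0.0041 pitch 0.0010 yaw -15.36 tcp-cmd [-0.0003  0.0002 -0.0008] foot [0.6863 0.2376 0.0131] beam [0.7297 0.2257 0.0131] F [-0.3 -0.1 -7. ] gap 0.0232
plan phi [0.046 0.04  0.032 0.023 0.014 0.007 0.002 0.   ] th [-0.021 -0.018 -0.002  0.014  0.016 -0.   ] b 0.0014 max step mm 0.0
[{"travel":[0.0,0.0,0.0],"rot":[0.017,0.0,0.0],"fingers":-1},{"travel":[0.0,0.0,0.0],"rot":[0.014,0.0,0.0],"fingers":-1},{"travel":[0.0,0.0,0.0],"rot":[-0.002,0.0,0.0],"fingers":-1},{"travel":[0.0,0.0,0.0],"rot":[-0.017,0.0,0.0],"fingers":-1},{"travel":[0.0,0.0,0.0],"rot":[-0.019,0.0,0.0],"fingers":-1},{"travel":[0.0,0.0,0.0],"rot":[-0.004,0.0,0.0],"fingers":-1}]
```

```bash
python3 -m pendant '[{"travel":[0,0,0],"rot":[0.017,0,0],"fingers":-1},{"travel":[0,0,0],"rot":[0.014,0,0],"fingers":-1},{"travel":[0,0,0],"rot":[-0.002,0,0],"fingers":-1},{"travel":[0,0,0],"rot":[-0.017,0,0],"fingers":-1},{"travel":[0,0,0],"rot":[-0.019,0,0],"fingers":-1},{"travel":[0,0,0],"rot":[-0.004,0,0],"fingers":-1}]' >/dev/null; python3 bal.py 3 .5812,.2666,.025,-15.4 8
```

```text
t 6.6 meas [('c', -0.0419, -0.0439, 0.01), ('i', -0.0461, 0.0034, 0.05), ('c', -0.0517, 0.0009, 0.06)] x [-0.0579 -0.1234 -0.0008] sd [0.0049 0.0565 0.0038]
cmd yaw -15.37 th 0.0003 | real roll -0.0000 pitch 0.0010 yaw -15.35 tcp-cmd [-0.0002  0.0004 -0.0007] foot [0.6865 0.2382 0.0131] beam [0.7299 0.2262 0.0131] F [ 1.   0.7 -5.8] gap 0.0232
plan phi [-0.058 -0.066 -0.068 -0.062 -0.049 -0.033 -0.018 -0.008 -0.002 -0.   ] th [ 0.043  0.054  0.039  0.012 -0.013 -0.025 -0.021 -0.   ] b -0.0008 max step mm 23.7
[{"travel":[0.015,0.0,-0.001],"rot":[-0.041,0.0,0.0],"fingers":-1},{"travel":[0.094,0.0,-0.009],"rot":[-0.052,0.0,0.0],"fingers":-1},{"travel":[0.251,0.0,-0.025],"rot":[-0.037,0.0,0.0],"fingers":-1},{"travel":[0.456,0.0,-0.046],"rot":[-0.011,0.0,0.0],"fingers":-1},{"travel":[0.661,0.0,-0.066],"rot":[0.013,0.0,0.0],"fingers":-1},{"travel":[0.818,-0.001,-0.082],"rot":[0.025,0.0,0.0],"fingers":-1},{"travel":[0.898,-0.001,-0.09],"rot":[0.02,0.0,0.0],"fingers":-1},{"travel":[0.912,-0.001,-0.092],"rot":[0.0,0.0,0.0],"fingers":-1}]
```

```bash
sed -i 's/\.15\*\*2,\.003\*\*2/.06**2,.0015**2/g; s/rr=(.003 if/rr=(.0018 if/' bal.py
python3 - <<'E'
import pickle,numpy as np
S=pickle.load(open('st.pkl','rb')); S.pop('K'); S['x']=np.array([-.0575,-.12,-.0018]); S['P']=np.diag([.002**2,.02**2,.002**2]); pickle.dump(S,open('st.pkl','wb'))
E
python3 bal.py 0 .6868,.2376,.014,-15.4 7
```

```text
t 6.6 meas [] x [-0.0575 -0.12   -0.0018] sd [0.002 0.02  0.002]
cmd yaw -15.37 th 0.0003 | real roll -0.0000 pitch 0.0010 yaw -15.35 tcp-cmd [-0.0002  0.0004 -0.0007] foot [0.6865 0.2382 0.0131] beam [0.7299 0.2262 0.0131] F [ 1.   0.7 -5.8] gap 0.0232
plan phi [-0.058 -0.064 -0.064 -0.056 -0.041 -0.024 -0.011 -0.003 -0.001] th [ 0.052  0.062  0.037 -0.001 -0.028 -0.029 -0.   ] b -0.0018 max step mm 0.0
[{"travel":[0.0,0.0,0.0],"rot":[-0.05,0.0,0.0],"fingers":-1},{"travel":[0.0,0.0,0.0],"rot":[-0.059,0.0,0.0],"fingers":-1},{"travel":[0.0,0.0,0.0],"rot":[-0.035,0.0,0.0],"fingers":-1},{"travel":[0.0,0.0,0.0],"rot":[0.001,0.0,0.0],"fingers":-1},{"travel":[0.0,0.0,0.0],"rot":[0.027,0.0,0.0],"fingers":-1},{"travel":[0.0,0.0,0.0],"rot":[0.028,0.0,0.0],"fingers":-1},{"travel":[0.0,0.0,0.0],"rot":[0.0,0.0,0.0],"fingers":-1}]
```

```bash
python3 -m pendant '[{"travel":[0,0,0],"rot":[-0.05,0,0],"fingers":-1},{"travel":[0,0,0],"rot":[-0.059,0,0],"fingers":-1},{"travel":[0,0,0],"rot":[-0.035,0,0],"fingers":-1},{"travel":[0,0,0],"rot":[0.001,0,0],"fingers":-1},{"travel":[0,0,0],"rot":[0.027,0,0],"fingers":-1},{"travel":[0,0,0],"rot":[0.028,0,0],"fingers":-1},{"travel":[0,0,0],"rot":[0,0,0],"fingers":-1}]' >/dev/null; python3 bal.py 4 .6868,.2376,.014,-15.4 6
```

```text
t 7.5 meas [('c', 0.0533, 0.0566, 0.11), ('i', 0.0341, -0.0296, 0.07), ('c', 0.0165, -0.0204, 0.05), ('i', 0.0024, -0.0072, 0.09)] x [-0.0096 -0.2838 -0.0036] sd [0.0024 0.0251 0.0019]
cmd yaw -15.37 th 0.0003 | real roll -0.0001 pitch 0.0012 yaw -15.40 tcp-cmd [-0.0006 -0.0004 -0.0007] foot [0.6861 0.2372 0.0131] beam [0.7295 0.2253 0.0131] F [ 1.  -0.7 -8. ] gap 0.0234
plan phi [-0.01  -0.029 -0.038 -0.036 -0.026 -0.015 -0.005 -0.001] th [ 0.074  0.08   0.036 -0.017 -0.035 -0.   ] b -0.0036 max step mm 0.0
[{"travel":[0.0,0.0,0.0],"rot":[-0.07,0.0,0.0],"fingers":-1},{"travel":[0.0,0.0,0.0],"rot":[-0.076,0.0,0.0],"fingers":-1},{"travel":[0.0,0.0,0.0],"rot":[-0.034,0.0,0.0],"fingers":-1},{"travel":[0.0,0.0,0.0],"rot":[0.016,0.0,0.0],"fingers":-1},{"travel":[0.0,0.0,0.0],"rot":[0.034,0.0,0.0],"fingers":-1},{"travel":[0.0,0.0,0.0],"rot":[0.001,0.0,0.0],"fingers":-1}]
```

```bash
cat > st.py <<'E'
from lean import *
import sys
if len(sys.argv)>1:
    s,Rt=tool_R(); env.read_camera('side')
    T=foot_from_tool(s,Rt); print(round(s['clock'],3),np.arcsin(T[2,1]).round(4),np.array(s['tcp_pos']).round(4))
s,Rt=tool_R(); T=foot_from_tool(s,Rt); print(round(s['clock'],3),'roll',np.arcsin(T[2,1]).round(4),np.array(s['tcp_pos']).round(4),'qv',np.round(s['qvel'],3))
E
python3 st.py
python3 -m pendant '[{"travel":[0,0,0],"rot":[-0.05,0,0],"fingers":-1}]' >/dev/null; python3 st.py 1;python3 st.py 1;python3 st.py 1; python3 st.py 1
python3 -m pendant '[{"travel":[0,0,0],"rot":[0.025,0,0],"fingers":-1},{"travel":[0,0,0],"rot":[0.05,0,0],"fingers":-1}]' >/dev/null; python3 st.py 1;python3 st.py 1;python3 st.py 1
```

```text
7.5 roll -0.0001 [0.5609 0.2718 0.1011] qv [ 0.003  0.003  0.007  0.005 -0.002  0.   ]
7.6 0.0534 [0.5613 0.2729 0.101 ]
7.65 roll 0.0554 [0.561  0.2718 0.1011] qv [ 0.008  0.013  0.027  0.053 -0.073  0.036]
7.65 0.0554 [0.561  0.2718 0.1011]
7.7 roll 0.0522 [0.5608 0.2713 0.1011] qv [ 0.012  0.012  0.026  0.034 -0.031  0.016]
7.7 0.0522 [0.5608 0.2713 0.1011]
7.75 roll 0.0513 [0.5609 0.2714 0.1012] qv [ 0.008  0.011  0.017  0.011 -0.007  0.003]
7.75 0.0513 [0.5609 0.2714 0.1012]
7.8 roll 0.0513 [0.561  0.2717 0.1012] qv [ 0.008  0.007  0.012  0.003  0.002 -0.002]
8.0 -0.0022 [0.5613 0.2723 0.1012]
8.05 roll -0.0028 [0.5614 0.2731 0.1011] qv [-0.006 -0.008 -0.02  -0.032  0.043 -0.02 ]
8.05 -0.0028 [0.5614 0.2731 0.1011]
8.1 roll -0.0009 [0.5614 0.2733 0.101 ] qv [-0.007 -0.007 -0.019 -0.022  0.018 -0.01 ]
8.1 -0.0009 [0.5614 0.2733 0.101 ]
8.15 roll -0.0002 [0.5613 0.2732 0.1009] qv [-0.008 -0.007 -0.018 -0.012  0.007 -0.004]
```

```bash
cat > idfit.py <<'E'
import numpy as np
from scipy.optimize import least_squares
D=[(5.45,.0711),(5.5,.0657),(5.55,.0654),(5.6,.062),(5.65,.0573),(5.7,.0566),(5.75,.0519),(5.8,.0482),(6.45,-.0419),(6.5,-.0461),(6.55,-.0517)]
tk=[5.3,5.85,5.95,6.05,6.15,6.25,6.35,6.45,7]; th=np.array([-.0039]*2+[-.0039-1.047*r for r in(.017,.014,-.002,-.017,-.019,-.004)]); th=np.r_[th,th[-1]]
def sim(p,lag):
    f,v,b,mu=p; G=.517*mu; I=.0148*mu; dt=.0025; t=5.45; out=[]; td=np.array([d[0] for d in D]); T=np.arange(5.45,6.5511,dt)
    u=np.interp(T-lag,tk,th); a=.048*np.gradient(np.gradient(u,dt),dt); a=np.convolve(a,np.ones(20)/20,'same'); X=[]
    for i in range(len(T)):
        X.append(f); acc=(G*f-.465*(f-u[i]-b)-.004*v+G/9.81*a[i])/I; v+=acc*dt; f+=v*dt
    return np.interp(td,T,X)
for lag in(0,.025,.05):
  for free in (0,1):
    g=lambda p:np.r_[(sim(p,lag)-[d[1] for d in D])/.0018,p[2]/.01,(p[3]-1)/(.05 if free else 1e-5)]
    r=least_squares(g,[.07,-.06,0,1],x_scale=[.01,.01,.01,.05]); print(lag,r.x.round(4),2*r.cost,'sd',np.sqrt(np.diag(np.linalg.inv(r.jac.T@r.jac))).round(4),(r.fun[:-2]*.0018).round(4))
E
python3 idfit.py; python3 st.py
```

```text
0 [ 0.071  -0.0684 -0.0029  1.    ] 5.916660511746072 sd [0.0013 0.0085 0.0005 0.    ] [-0.0001  0.0019 -0.001  -0.0008  0.0008 -0.0017 -0.0001  0.0004  0.0026
 -0.0002 -0.0018]
0 [ 0.0705 -0.0593 -0.0011  0.9539] 3.927615410028821 sd [0.0013 0.0105 0.0013 0.0305] [-0.0006  0.0018 -0.0009 -0.0005  0.0011 -0.0014 -0.      0.0003  0.0012
 -0.0004 -0.0006]
0.025 [ 0.071  -0.0688 -0.0029  1.    ] 6.863426667407814 sd [0.0013 0.0085 0.0005 0.    ] [-0.0001  0.002  -0.001  -0.0008  0.0007 -0.0017 -0.0001  0.0004  0.003
 -0.0003 -0.002 ]
0.025 [ 7.050e-02 -5.880e-02 -8.000e-04  9.484e-01] 4.39200614921161 sd [0.0013 0.0104 0.0013 0.0304] [-0.0006  0.0018 -0.0009 -0.0005  0.0011 -0.0014 -0.      0.0003  0.0014
 -0.0006 -0.0006]
0.05 [ 0.0711 -0.0693 -0.0029  1.    ] 8.398398063154582 sd [0.0013 0.0085 0.0005 0.    ] [-0.      0.002  -0.001  -0.0008  0.0007 -0.0017 -0.0002  0.0003  0.0035
 -0.0004 -0.0023]
0.05 [ 7.050e-02 -5.780e-02 -4.000e-04  9.403e-01] 5.115238339282888 sd [0.0013 0.0104 0.0013 0.0301] [-0.0006  0.0019 -0.0008 -0.0005  0.0011 -0.0014 -0.0001  0.0002  0.0017
 -0.0007 -0.0007]
8.15 roll -0.0002 [0.5613 0.2732 0.1009] qv [-0.008 -0.007 -0.018 -0.012  0.007 -0.004]
```

```bash
python3 - <<'E'
s=open('bal.py').read()
s=s.replace("tau=.025","tau=.01")
s=s.replace("f,v,b=X[-1]; acc=(G*f-k*(f-U[i,4]-b)-cd*(v-td[i])+G/9.81*a[i])/I","f,v,b,mu=X[-1]; acc=(mu*G*f-k*(f-U[i,4]-b)-cd*(v-td[i])+mu*G/9.81*a[i])/(mu*I)")
s=s.replace("np.array([f2,v2,b])","np.array([f2,v2,b,mu])")
i=s.index("def Phi"); j=s.index("def kp"); 
s=s[:i]+'''Q=np.diag([1e-6,.06**2,.001**2,1e-6])
def step(S,K,hold,T):
    x0=S['x']; J=[]; h=np.array([1e-3,1e-3,1e-3,1e-2]); f0=sim(x0,K,hold)[-1]
    for j in range(4):
        e=np.zeros(4); e[j]=h[j]; J.append((sim(x0+e,K,hold)[-1]-f0)/h[j])
    J=np.array(J).T; S['x']=f0; S['P']=J@S['P']@J.T+Q*T
'''+s[j:]
s=s.replace("S['x']=sim(S['x'],S['K'],0)[-1]; P=Phi(.1*n); S['P']=P@S['P']@P.T+np.diag([1e-5,.06**2,.0015**2])*.1*n","step(S,S['K'],0,.1*n)")
s=s.replace("S['x']=sim(S['x'],kc[None],T)[-1]; P=Phi(T); S['P']=P@S['P']@P.T+np.diag([1e-5,.06**2,.0015**2])*T","step(S,kc[None],T,T)")
s=s.replace("S['x']=sim(S['x'],kc[None],T)[-1]; P=Phi(T); S['P']=P@S['P']@P.T;","step(S,kc[None],T,T);")
assert 'Phi' not in s
open('bal.py','w').write(s)
import pickle,numpy as np
S=pickle.load(open('st.pkl','rb')); S.pop('K',None)
from lean import tool_R
st,Rt=tool_R(); S['clock']=st['clock']; S['p']=np.array(st['tcp_pos']); S['R']=Rt
S['x']=np.array([-.08,0,-.001,.96]); S['P']=np.diag([.06**2,.2**2,.0015**2,.03**2]); pickle.dump(S,open('st.pkl','wb'))
E
python3 bal.py 6 .6868,.2376,.014,-15.4 5
```

```text
t 8.45 meas [('c', 0.0328, 0.1128, 0.06), ('i', 0.0415, 0.0089, 0.18), ('c', 0.0496, -0.0, 0.06), ('i', 0.0597, 0.0017, 0.13), ('c', 0.0691, 0.0009, 0.07), ('i', 0.0801, 0.0018, 0.13)] x [ 8.960e-02  2.063e-01 -8.000e-04  9.648e-01] sd [0.0023 0.0278 0.0016 0.0294]
cmd yaw -15.29 th -0.0002 | real roll 0.0001 pitch 0.0011 yaw -15.36 tcp-cmd [-0.0003 -0.0009  0.0001] foot [0.6863 0.2379 0.0131] beam [0.7297 0.226  0.013 ] F [ 0.2 -0.3 -8. ] gap 0.0232
plan phi [0.09  0.09  0.079 0.058 0.035 0.011 0.005] th [-0.123 -0.1    0.011  0.077  0.015] b -0.0008 max step mm 0.4
[{"travel":[0.0,-0.001,0.0],"rot":[0.117,-0.001,0.0],"fingers":-1},{"travel":[-0.001,-0.003,-0.002],"rot":[0.095,-0.001,0.001],"fingers":-1},{"travel":[-0.002,-0.006,-0.005],"rot":[-0.011,-0.001,0.001],"fingers":-1},{"travel":[-0.003,-0.008,-0.007],"rot":[-0.074,-0.001,0.002],"fingers":-1},{"travel":[-0.003,-0.009,-0.008],"rot":[-0.015,-0.001,0.002],"fingers":-1}]
```

```bash
python3 -m pendant '[{"travel":[0,0,0],"rot":[-0.02,0,0],"fingers":-1},{"travel":[0,0,0],"rot":[-0.04,0,0],"fingers":-1},{"travel":[0,0,0],"rot":[-0.04,0,0],"fingers":-1},{"travel":[0,0,0],"rot":[-0.04,0,0],"fingers":-1},{"travel":[0,0,0],"rot":[-0.04,0,0],"fingers":-1},{"travel":[0,0,0],"rot":[-0.04,0,0],"fingers":-1},{"travel":[0,0,0],"rot":[-0.04,0,0],"fingers":-1},{"travel":[0,0,0],"rot":[-0.03,0,0],"fingers":-1},{"travel":[0,0,0],"rot":[-0.02,0,0],"fingers":-1},{"travel":[0,0,0],"rot":[-0.01,0,0],"fingers":-1}]' >/dev/null
cat > reinit.py <<'E'
import pickle,numpy as np,sys
from lean import tool_R
f,v,b,mu,sf,sv=[float(a) for a in sys.argv[1:7]]
S=pickle.load(open('st.pkl','rb')); S.pop('K',None); st,Rt=tool_R(); S['clock']=st['clock']
if len(sys.argv)>7: S['R']=S['R']@__import__('scipy.spatial.transform',fromlist=['R']).Rotation.from_rotvec([float(sys.argv[7])*np.pi/3,0,0]).as_matrix()
S['x']=np.array([f,v,b,mu]); S['P']=np.diag([sf**2,sv**2,.0015**2,.03**2]); pickle.dump(S,open('st.pkl','wb'))
E
python3 reinit.py .09 0 -.001 .96 .02 .03 -0.01; python3 bal.py 4 .6868,.2376,.014,-15.4 6
```

```text
t 9.65 meas [('c', 0.109, 0.019, 0.21), ('i', 0.116, 0.0064, 0.04), ('c', 0.1098, -0.0076, 0.19), ('i', 0.1183, 0.0033, 0.09)] x [ 0.122   0.1095 -0.001   0.9594] sd [0.0024 0.03   0.0016 0.0291]
cmd yaw -15.29 th 0.0102 | real roll 0.0105 pitch 0.0011 yaw -15.34 tcp-cmd [-0.0002 -0.0007  0.    ] foot [0.6867 0.2391 0.013 ] beam [0.7301 0.2272 0.0129] F [-0.   0.4 -7.4] gap 0.0233
plan phi [0.122 0.118 0.105 0.079 0.049 0.024 0.006 0.002] th [-0.09  -0.097 -0.029  0.048  0.069  0.008] b -0.001 max step mm 0.3
[{"travel":[0.0,0.0,0.0],"rot":[0.096,-0.001,0.0],"fingers":-1},{"travel":[-0.001,-0.002,-0.002],"rot":[0.102,-0.001,0.0],"fingers":-1},{"travel":[-0.002,-0.004,-0.004],"rot":[0.037,-0.001,0.001],"fingers":-1},{"travel":[-0.003,-0.007,-0.006],"rot":[-0.036,-0.001,0.001],"fingers":-1},{"travel":[-0.003,-0.008,-0.008],"rot":[-0.056,-0.001,0.002],"fingers":-1},{"travel":[-0.003,-0.009,-0.008],"rot":[0.002,-0.001,0.002],"fingers":-1}]
```

```bash
sed -i "s/(1.04 if n=='scene' else .96)/1/" fit.py
python3 - <<'E'
s=open('bal.py').read()
s=s.replace("    S['K']=K;","    ex=int(sys.argv[4]) if len(sys.argv)>4 else n; K=K[:ex+1]; rows=rows[:ex]\n    print('['+','.join('{\"travel\":%s,\"rot\":%s,\"fingers\":-1}'%(json.dumps(a.tolist()).replace(' ',''),json.dumps(b.tolist()).replace(' ','')) for a,b in rows)+']')\n    S['K']=K;")
i=s.index("    print('['+','.join('{\"travel\":%s,\"rot\":%s,\"fingers\":-1}'%(json.dumps(a.tolist()).replace(' ',''),json.dumps(b"); j=s.index("    ex=int")
s=s[:i]+s[j:]
open('bal.py','w').write(s)
E
python3 reinit.py .113 0 -.001 .96 .002 .01; python3 bal.py 0 .6865,.2385,.014,-15.3 8 5
```

```text
t 9.65 meas [] x [ 0.113  0.    -0.001  0.96 ] sd [0.002  0.01   0.0015 0.03  ]
cmd yaw -15.29 th 0.0102 | real roll 0.0105 pitch 0.0011 yaw -15.34 tcp-cmd [-0.0002 -0.0007  0.    ] foot [0.6867 0.2391 0.013 ] beam [0.7301 0.2272 0.0129] F [-0.   0.4 -7.4] gap 0.0233
plan phi [0.113 0.108 0.098 0.082 0.059 0.036 0.018 0.007 0.001 0.   ] th [-0.038 -0.051 -0.033 -0.004  0.022  0.033  0.025  0.002] b -0.001 max step mm 0.2
[{"travel":[0.0,0.0,0.0],"rot":[0.046,-0.001,0.0],"fingers":-1},{"travel":[0.0,0.0,-0.001],"rot":[0.058,-0.001,0.0],"fingers":-1},{"travel":[0.0,-0.001,-0.002],"rot":[0.042,-0.001,0.0],"fingers":-1},{"travel":[0.0,-0.002,-0.004],"rot":[0.013,-0.001,0.0],"fingers":-1},{"travel":[0.001,-0.003,-0.006],"rot":[-0.011,-0.001,0.0],"fingers":-1}]
```

```bash
python3 -m pendant '[{"travel":[0,0,0],"rot":[0.046,-0.001,0],"fingers":-1},{"travel":[0,0,-0.001],"rot":[0.058,-0.001,0],"fingers":-1},{"travel":[0,-0.001,-0.002],"rot":[0.042,-0.001,0],"fingers":-1},{"travel":[0,-0.002,-0.004],"rot":[0.013,-0.001,0],"fingers":-1},{"travel":[0.001,-0.003,-0.006],"rot":[-0.011,-0.001,0],"fingers":-1}]'>/dev/null; python3 bal.py 2 .6865,.2385,.014,-15.3 6 5
```

```text
t 10.25 meas [('c', -0.0823, -0.1179, 0.11), ('i', -0.0704, 0.0392, 0.09)] x [-0.0895 -0.1493 -0.0022  0.8071] sd [0.0029 0.0377 0.0016 0.0141]
cmd yaw -15.29 th 0.0218 | real roll 0.0232 pitch -0.0001 yaw -15.44 tcp-cmd [-0.0005 -0.002   0.0004] foot [0.6864 0.2383 0.0142] beam [0.7298 0.2263 0.0142] F [-0.4  0.7 -8.1] gap 0.0228
plan phi [-0.09  -0.092 -0.08  -0.057 -0.032 -0.014 -0.003 -0.   ] th [ 0.055  0.044  0.002 -0.037 -0.041 -0.001] b -0.0022 max step mm 0.1
[{"travel":[0.0,0.0,0.0],"rot":[-0.032,0.0,0.0],"fingers":-1},{"travel":[0.0,0.0,0.0],"rot":[-0.021,0.0,0.0],"fingers":-1},{"travel":[0.0,0.0,-0.001],"rot":[0.019,0.0,0.0],"fingers":-1},{"travel":[0.0,-0.001,-0.001],"rot":[0.056,0.0,0.0],"fingers":-1},{"travel":[0.0,-0.001,-0.002],"rot":[0.06,0.0,0.0],"fingers":-1}]
```

```bash
python3 -m pendant '[{"travel":[0,0,0],"rot":[0.02,0,0],"fingers":-1},{"travel":[0,0,0],"rot":[0.04,0,0],"fingers":-1},{"travel":[0,0,0],"rot":[0.04,0,0],"fingers":-1},{"travel":[0,0,0],"rot":[0.04,0,0],"fingers":-1},{"travel":[0,0,0],"rot":[0.04,0,0],"fingers":-1},{"travel":[0,0,0],"rot":[0.04,0,0],"fingers":-1},{"travel":[0,0,0],"rot":[0.04,0,0],"fingers":-1},{"travel":[0,0,0],"rot":[0.03,0,0],"fingers":-1},{"travel":[0,0,0],"rot":[0.025,0,0],"fingers":-1},{"travel":[0,0,0],"rot":[0.021,0,0],"fingers":-1}]'>/dev/null
python3 - <<'E'
s=open('bal.py').read()
s=s.replace("tp=np.array([tx-HX*np.cos(tyaw),ty-HX*np.sin(tyaw),tz+.0878])","tp=np.array([tx,ty,tz+.04]); pv0=piv(kc[None,:3],kc[3:4],kc[4:5])[0]")
s=s.replace("base=np.c_[kc[:3]+m*(tp-kc[:3]),","base=np.c_[pv0+m*(tp-pv0),")
s=s.replace("K[1:,4]=th; return K","K[1:,4]=th; K[:,:3]=2*K[:,:3]-piv(K[:,:3],K[:,3],K[:,4]); return K")
open('bal.py','w').write(s)
E
python3 reinit.py -.085 0 -.001 .96 .02 .01 0.021; python3 bal.py 3 .6865,.2382,.014,-15.3 8 5
```

```text
t 11.4 meas [('c', -0.0841, 0.0009, 0.11), ('i', -0.0937, -0.0094, 0.14), ('c', -0.0923, -0.0017, 0.01)] x [-0.0936 -0.0508 -0.0012  0.9679] sd [0.002  0.0275 0.0015 0.0296]
cmd yaw -15.29 th -0.0002 | real roll -0.0000 pitch -0.0000 yaw -15.37 tcp-cmd [-0.0003 -0.0011  0.0002] foot [0.6862 0.2373 0.014 ] beam [0.7296 0.2254 0.014 ] F [ 1.2 -0.4 -6.7] gap 0.0231
plan phi [-0.094 -0.098 -0.093 -0.076 -0.052 -0.028 -0.011 -0.002 -0.    -0.   ] th [ 0.043  0.051  0.033  0.005 -0.018 -0.028 -0.021  0.   ] b -0.0012 max step mm 2.0
[{"travel":[0.0,-0.017,0.0],"rot":[-0.041,0.0,0.0],"fingers":-1},{"travel":[0.0,-0.021,0.0],"rot":[-0.049,0.0,0.0],"fingers":-1},{"travel":[0.0,-0.014,-0.001],"rot":[-0.032,0.0,0.0],"fingers":-1},{"travel":[0.0,-0.004,-0.001],"rot":[-0.005,0.0,0.0],"fingers":-1},{"travel":[-0.001,0.005,-0.001],"rot":[0.017,0.0,0.0],"fingers":-1}]
```

```bash
python3 reinit.py -.0925 0 -.001 .96 .002 .01; python3 bal.py 0 .6865,.2382,.014,-15.3 8 5
```

```text
t 11.4 meas [] x [-0.0925  0.     -0.001   0.96  ] sd [0.002  0.01   0.0015 0.03  ]
cmd yaw -15.29 th -0.0002 | real roll -0.0000 pitch -0.0000 yaw -15.37 tcp-cmd [-0.0003 -0.0011  0.0002] foot [0.6862 0.2373 0.014 ] beam [0.7296 0.2254 0.014 ] F [ 1.2 -0.4 -6.7] gap 0.0231
plan phi [-0.092 -0.092 -0.084 -0.067 -0.045 -0.024 -0.009 -0.002 -0.    -0.   ] th [ 0.035  0.04   0.025  0.002 -0.017 -0.024 -0.018  0.   ] b -0.001 max step mm 1.6
[{"travel":[0.0,-0.014,0.0],"rot":[-0.033,0.0,0.0],"fingers":-1},{"travel":[0.0,-0.016,0.0],"rot":[-0.039,0.0,0.0],"fingers":-1},{"travel":[0.0,-0.011,-0.001],"rot":[-0.024,0.0,0.0],"fingers":-1},{"travel":[0.0,-0.002,-0.001],"rot":[-0.002,0.0,0.0],"fingers":-1},{"travel":[-0.001,0.004,-0.001],"rot":[0.016,0.0,0.0],"fingers":-1}]
```

```bash
python3 -m pendant '[{"travel":[0,-0.014,0],"rot":[-0.033,0,0],"fingers":-1},{"travel":[0,-0.016,0],"rot":[-0.039,0,0],"fingers":-1},{"travel":[0,-0.011,-0.001],"rot":[-0.024,0,0],"fingers":-1},{"travel":[0,-0.002,-0.001],"rot":[-0.002,0,0],"fingers":-1},{"travel":[-0.001,0.004,-0.001],"rot":[0.016,0,0],"fingers":-1}]'>/dev/null; python3 bal.py 2 .6865,.2382,.014,-15.3 6 5
```

```text
t 12.0 meas [('c', 0.0112, 0.0352, 0.15), ('i', 0.0184, -0.0066, 0.17)] x [ 2.990e-02  1.810e-01 -1.000e-04  9.082e-01] sd [0.0029 0.037  0.0016 0.0161]
cmd yaw -15.29 th -0.0170 | real roll -0.0172 pitch -0.0001 yaw -15.29 tcp-cmd [0.0001 0.0002 0.    ] foot [0.6865 0.2378 0.014 ] beam [0.7299 0.2259 0.014 ] F [-0.3 -0.1 -8. ] gap 0.0233
plan phi [0.03  0.043 0.043 0.031 0.015 0.005 0.002 0.001] th [-0.044 -0.039 -0.011  0.017  0.024  0.003] b -0.0001 max step mm 1.3
[{"travel":[0.0,0.011,0.0],"rot":[0.026,0.0,0.0],"fingers":-1},{"travel":[0.0,0.009,0.0],"rot":[0.021,0.0,0.0],"fingers":-1},{"travel":[0.0,-0.003,0.0],"rot":[-0.006,0.0,0.0],"fingers":-1},{"travel":[0.0,-0.014,0.0],"rot":[-0.033,0.0,0.0],"fingers":-1},{"travel":[0.0,-0.017,-0.001],"rot":[-0.039,0.0,0.0],"fingers":-1}]
```

```bash
python3 -m pendant '[{"travel":[0,0.011,0],"rot":[0.026,0,0],"fingers":-1},{"travel":[0,0.009,0],"rot":[0.021,0,0],"fingers":-1},{"travel":[0,-0.003,0],"rot":[-0.006,0,0],"fingers":-1},{"travel":[0,-0.014,0],"rot":[-0.033,0,0],"fingers":-1},{"travel":[0,-0.017,-0.001],"rot":[-0.039,0,0],"fingers":-1}]'>/dev/null; python3 bal.py 2 .6865,.2382,.014,-15.3 6 5
```

```text
t 12.6 meas [('c', -0.0043, -0.0092, 0.02), ('i', -0.0058, 0.0016, 0.13)] x [-6.600e-03  1.100e-02 -2.000e-04  9.064e-01] sd [0.0029 0.0379 0.0015 0.014 ]
cmd yaw -15.29 th 0.0238 | real roll 0.0244 pitch -0.0002 yaw -15.43 tcp-cmd [-0.0004 -0.0018  0.0005] foot [0.6864 0.237  0.0146] beam [0.7297 0.2251 0.0146] F [ 0.6  0.6 -7. ] gap 0.023
plan phi [-0.007 -0.003  0.002  0.004  0.003  0.001  0.001  0.   ] th [-0.    -0.01  -0.008 -0.001  0.003  0.001] b -0.0002 max step mm 1.1
[{"travel":[0.0,0.01,0.0],"rot":[0.023,0.0,0.0],"fingers":-1},{"travel":[0.0,0.014,0.0],"rot":[0.032,0.0,0.0],"fingers":-1},{"travel":[0.0,0.013,0.001],"rot":[0.03,0.0,0.0],"fingers":-1},{"travel":[0.0,0.01,0.001],"rot":[0.024,0.0,0.0],"fingers":-1},{"travel":[0.0,0.008,0.001],"rot":[0.019,0.0,0.0],"fingers":-1}]
```

```bash
python3 - <<'E'
import pickle
S=pickle.load(open('st.pkl','rb'));S.pop('K');pickle.dump(S,open('st.pkl','wb'))
E
python3 bal.py 0 .5812,.2670,.03,-15.3 8
```

```text
t 12.6 meas [] x [-6.600e-03  1.100e-02 -2.000e-04  9.064e-01] sd [0.0029 0.0379 0.0015 0.014 ]
cmd yaw -15.29 th 0.0238 | real roll 0.0244 pitch -0.0002 yaw -15.43 tcp-cmd [-0.0004 -0.0018  0.0005] foot [0.6864 0.237  0.0146] beam [0.7297 0.2251 0.0146] F [ 0.6  0.6 -7. ] gap 0.023
plan phi [-0.007 -0.002  0.003  0.007  0.007  0.005  0.002  0.001  0.     0.   ] th [ 0.003 -0.008 -0.01  -0.006 -0.001  0.003  0.004  0.001] b -0.0002 max step mm 23.7
[{"travel":[0.015,0.008,-0.002],"rot":[0.019,0.0,0.0],"fingers":-1},{"travel":[0.094,0.013,-0.013],"rot":[0.03,0.0,0.0],"fingers":-1},{"travel":[0.25,0.014,-0.036],"rot":[0.032,0.0,0.0],"fingers":-1},{"travel":[0.455,0.014,-0.066],"rot":[0.029,0.0,0.0],"fingers":-1},{"travel":[0.66,0.012,-0.096],"rot":[0.024,0.0,0.0],"fingers":-1},{"travel":[0.816,0.011,-0.119],"rot":[0.02,0.0,0.0],"fingers":-1},{"travel":[0.895,0.011,-0.13],"rot":[0.019,0.0,0.0],"fingers":-1},{"travel":[0.91,0.013,-0.133],"rot":[0.022,0.0,0.0],"fingers":-1}]
```

```bash
python3 -m pendant '[{"travel":[0.015,0.008,-0.002],"rot":[0.019,0,0],"fingers":-1},{"travel":[0.094,0.013,-0.013],"rot":[0.03,0,0],"fingers":-1},{"travel":[0.25,0.014,-0.036],"rot":[0.032,0,0],"fingers":-1},{"travel":[0.455,0.014,-0.066],"rot":[0.029,0,0],"fingers":-1},{"travel":[0.66,0.012,-0.096],"rot":[0.024,0,0],"fingers":-1},{"travel":[0.816,0.011,-0.119],"rot":[0.02,0,0],"fingers":-1},{"travel":[0.895,0.011,-0.13],"rot":[0.019,0,0],"fingers":-1},{"travel":[0.91,0.013,-0.133],"rot":[0.022,0,0],"fingers":-1}]'>/dev/null; python3 bal.py 3 .5812,.2670,.05,-15.3 6 5
```

```text
t 13.55 meas [('c', 0.0061, 0.0059, 0.07), ('i', 0.0026, -0.0039, 0.08), ('c', 0.0048, 0.003, 0.16)] x [ 3.700e-03 -6.200e-03 -2.000e-04  9.066e-01] sd [0.0027 0.0309 0.0015 0.0135]
cmd yaw -15.29 th 0.0008 | real roll 0.0016 pitch -0.0013 yaw -15.35 tcp-cmd [ 0.0008 -0.0005  0.0004] foot [0.5821 0.2665 0.0306] beam [0.6255 0.2546 0.0307] F [-0.2  0.6 -6.8] gap 0.0234
plan phi [0.004 0.003 0.002 0.001 0.001 0.    0.    0.   ] th [-0.    -0.     0.     0.001  0.001  0.   ] b -0.0002 max step mm 5.8
[{"travel":[0.0,0.0,-0.006],"rot":[0.001,0.0,0.0],"fingers":-1},{"travel":[0.0,0.0,-0.035],"rot":[0.001,0.0,0.0],"fingers":-1},{"travel":[0.0,0.0,-0.083],"rot":[0.0,0.0,0.0],"fingers":-1},{"travel":[0.0,0.0,-0.131],"rot":[0.0,0.0,0.0],"fingers":-1},{"travel":[0.0,-0.001,-0.16],"rot":[0.0,0.0,0.0],"fingers":-1}]
```

```bash
python3 - <<'E'
import pickle
S=pickle.load(open('st.pkl','rb'));S.pop('K');pickle.dump(S,open('st.pkl','wb'))
E
python3 bal.py 0 .567,.19,.06,-13 10
```

```text
t 13.55 meas [] x [ 3.700e-03 -6.200e-03 -2.000e-04  9.066e-01] sd [0.0027 0.0309 0.0015 0.0135]
cmd yaw -15.29 th 0.0008 | real roll 0.0016 pitch -0.0013 yaw -15.35 tcp-cmd [ 0.0008 -0.0005  0.0004] foot [0.5821 0.2665 0.0306] beam [0.6255 0.2546 0.0307] F [-0.2  0.6 -6.8] gap 0.0234
plan phi [ 0.004  0.003  0.002  0.002  0.001  0.002  0.002  0.002  0.001 -0.
 -0.001 -0.   ] th [ 0.032  0.047  0.044  0.027  0.002 -0.024 -0.043 -0.048 -0.034 -0.001] b -0.0002 max step mm 13.8
[{"travel":[0.0,-0.018,-0.002],"rot":[-0.03,0.0,0.0],"fingers":-1},{"travel":[-0.003,-0.059,-0.015],"rot":[-0.044,0.0,-0.002],"fingers":-1},{"travel":[-0.009,-0.131,-0.041],"rot":[-0.042,0.0,-0.006],"fingers":-1},{"travel":[-0.018,-0.231,-0.079],"rot":[-0.025,0.0,-0.012],"fingers":-1},{"travel":[-0.028,-0.348,-0.125],"rot":[-0.002,0.0,-0.019],"fingers":-1},{"travel":[-0.038,-0.464,-0.171],"rot":[0.023,0.0,-0.026],"fingers":-1},{"travel":[-0.046,-0.563,-0.209],"rot":[0.042,-0.001,-0.032],"fingers":-1},{"travel":[-0.052,-0.634,-0.236],"rot":[0.047,-0.001,-0.036],"fingers":-1},{"travel":[-0.055,-0.674,-0.248],"rot":[0.033,-0.001,-0.038],"fingers":-1},{"travel":[-0.056,-0.693,-0.25],"rot":[0.002,0.0,-0.038],"fingers":-1}]
```

```bash
python3 -m pendant '[{"travel":[0,-0.018,-0.002],"rot":[-0.03,0,0],"fingers":-1},{"travel":[-0.003,-0.059,-0.015],"rot":[-0.044,0,-0.002],"fingers":-1},{"travel":[-0.009,-0.131,-0.041],"rot":[-0.042,0,-0.006],"fingers":-1},{"travel":[-0.018,-0.231,-0.079],"rot":[-0.025,0,-0.012],"fingers":-1},{"travel":[-0.028,-0.348,-0.125],"rot":[-0.002,0,-0.019],"fingers":-1},{"travel":[-0.038,-0.464,-0.171],"rot":[0.023,0,-0.026],"fingers":-1},{"travel":[-0.046,-0.563,-0.209],"rot":[0.042,-0.001,-0.032],"fingers":-1},{"travel":[-0.052,-0.634,-0.236],"rot":[0.047,-0.001,-0.036],"fingers":-1},{"travel":[-0.055,-0.674,-0.248],"rot":[0.033,-0.001,-0.038],"fingers":-1},{"travel":[-0.056,-0.693,-0.25],"rot":[0.002,0,-0.038],"fingers":-1}]'>/dev/null; python3 bal.py 3 .595,.1,.09,-11 10
```

```text
t 14.7 meas [('c', -0.0987, -0.0981, 0.06), ('i', -0.113, -0.0072, 0.11), ('c', -0.1233, 0.0002, 0.13)] x [-0.1354 -0.2428 -0.0031  0.903 ] sd [0.0027 0.0315 0.0015 0.0134]
cmd yaw -13.01 th -0.0013 | real roll -0.0005 pitch 0.0000 yaw -13.14 tcp-cmd [-0.0006 -0.0013  0.0001] foot [0.5663 0.1884 0.0601] beam [0.6102 0.1781 0.0601] F [ 0.3  0.4 -7. ] gap 0.0233
plan phi [-0.135 -0.156 -0.159 -0.139 -0.102 -0.062 -0.029 -0.009 -0.001  0.001
 -0.     0.   ] th [ 0.099  0.127  0.098  0.041 -0.015 -0.056 -0.074 -0.067 -0.04   0.002] b -0.0031 max step mm 15.3
[{"travel":[-0.003,-0.046,-0.002],"rot":[-0.095,0.0,0.0],"fingers":-1},{"travel":[-0.023,-0.093,-0.014],"rot":[-0.123,0.0,-0.002],"fingers":-1},{"travel":[-0.065,-0.156,-0.041],"rot":[-0.094,0.0,-0.005],"fingers":-1},{"travel":[-0.126,-0.244,-0.079],"rot":[-0.041,0.0,-0.011],"fingers":-1},{"travel":[-0.198,-0.353,-0.125],"rot":[0.013,0.0,-0.017],"fingers":-1},{"travel":[-0.27,-0.467,-0.17],"rot":[0.052,-0.001,-0.023],"fingers":-1},{"travel":[-0.331,-0.571,-0.209],"rot":[0.069,-0.001,-0.028],"fingers":-1},{"travel":[-0.373,-0.649,-0.235],"rot":[0.063,-0.001,-0.032],"fingers":-1},{"travel":[-0.393,-0.695,-0.247],"rot":[0.037,-0.001,-0.033],"fingers":-1},{"travel":[-0.397,-0.718,-0.249],"rot":[-0.003,0.0,-0.034],"fingers":-1}]
```

```bash
cat > pop.py <<'E'
import pickle
S=pickle.load(open('st.pkl','rb'));S.pop('K',None);pickle.dump(S,open('st.pkl','wb'))
E
python3 pop.py; python3 bal.py 0 .567,.186,.06,-13 8 5
```

```text
t 14.7 meas [] x [-0.1354 -0.2428 -0.0031  0.903 ] sd [0.0027 0.0315 0.0015 0.0134]
cmd yaw -13.01 th -0.0013 | real roll -0.0005 pitch 0.0000 yaw -13.14 tcp-cmd [-0.0006 -0.0013  0.0001] foot [0.5663 0.1884 0.0601] beam [0.6102 0.1781 0.0601] F [ 0.3  0.4 -7. ] gap 0.0233
plan phi [-0.135 -0.156 -0.156 -0.131 -0.09  -0.049 -0.018 -0.004 -0.001 -0.   ] th [ 0.075  0.089  0.057  0.008 -0.032 -0.049 -0.036  0.002] b -0.0031 max step mm 3.6
[{"travel":[0.0,-0.031,0.0],"rot":[-0.072,0.0,0.0],"fingers":-1},{"travel":[-0.001,-0.039,0.0],"rot":[-0.086,0.0,0.0],"fingers":-1},{"travel":[-0.002,-0.032,0.0],"rot":[-0.055,0.0,0.0],"fingers":-1},{"travel":[-0.004,-0.02,0.0],"rot":[-0.009,0.0,0.0],"fingers":-1},{"travel":[-0.005,-0.011,0.0],"rot":[0.03,0.0,0.0],"fingers":-1}]
```

```bash
python3 -m pendant '[{"travel":[0,-0.031,0],"rot":[-0.072,0,0],"fingers":-1},{"travel":[-0.001,-0.039,0],"rot":[-0.086,0,0],"fingers":-1},{"travel":[-0.002,-0.032,0],"rot":[-0.055,0,0],"fingers":-1},{"travel":[-0.004,-0.02,0],"rot":[-0.009,0,0],"fingers":-1},{"travel":[-0.005,-0.011,0],"rot":[0.03,0,0],"fingers":-1}]'>/dev/null; python3 bal.py 3 .567,.186,.06,-13 7 5
```

```text
t 15.35 meas [('c', -0.1018, -0.0531, 0.06), ('i', -0.0942, -0.0035, 0.06), ('c', -0.089, -0.0014, 0.15)] x [-0.0869  0.0046 -0.0044  0.9234] sd [0.0026 0.0302 0.0016 0.0107]
cmd yaw -13.01 th -0.0327 | real roll -0.0329 pitch 0.0000 yaw -12.97 tcp-cmd [ 0.0001  0.0005 -0.    ] foot [0.5668 0.1864 0.06  ] beam [0.6106 0.1763 0.06  ] F [-0.5 -0.4 -6.5] gap 0.0231
plan phi [-0.087 -0.09  -0.086 -0.068 -0.042 -0.018 -0.005 -0.001 -0.   ] th [ 0.037  0.056  0.035 -0.002 -0.029 -0.029  0.002] b -0.0044 max step mm 3.3
[{"travel":[0.0,-0.028,0.001],"rot":[-0.067,0.0,0.0],"fingers":-1},{"travel":[0.0,-0.037,0.001],"rot":[-0.085,0.0,0.0],"fingers":-1},{"travel":[-0.001,-0.03,0.001],"rot":[-0.064,0.0,0.0],"fingers":-1},{"travel":[-0.002,-0.018,0.001],"rot":[-0.029,0.0,0.0],"fingers":-1},{"travel":[-0.002,-0.009,0.0],"rot":[-0.003,0.0,0.0],"fingers":-1}]
```

```bash
python3 reinit.py -.0869 .0046 -.0035 .97 .002 .03; python3 bal.py 0 .567,.186,.06,-13 7 5
```

```text
t 15.35 meas [] x [-0.0869  0.0046 -0.0035  0.97  ] sd [0.002  0.03   0.0015 0.03  ]
cmd yaw -13.01 th -0.0327 | real roll -0.0329 pitch 0.0000 yaw -12.97 tcp-cmd [ 0.0001  0.0005 -0.    ] foot [0.5668 0.1864 0.06  ] beam [0.6106 0.1763 0.06  ] F [-0.5 -0.4 -6.5] gap 0.0231
plan phi [-0.087 -0.09  -0.086 -0.069 -0.043 -0.019 -0.005 -0.002 -0.001] th [ 0.042  0.063  0.039 -0.001 -0.031 -0.032  0.001] b -0.0035 max step mm 3.5
[{"travel":[0.0,-0.03,0.001],"rot":[-0.071,0.0,0.0],"fingers":-1},{"travel":[0.0,-0.039,0.001],"rot":[-0.091,0.0,0.0],"fingers":-1},{"travel":[-0.001,-0.032,0.001],"rot":[-0.069,0.0,0.0],"fingers":-1},{"travel":[-0.002,-0.019,0.001],"rot":[-0.031,0.0,0.0],"fingers":-1},{"travel":[-0.002,-0.009,0.0],"rot":[-0.002,0.0,0.0],"fingers":-1}]
```

```bash
python3 -m pendant '[{"travel":[0,-0.03,0.001],"rot":[-0.071,0,0],"fingers":-1},{"travel":[0,-0.039,0.001],"rot":[-0.091,0,0],"fingers":-1},{"travel":[-0.001,-0.032,0.001],"rot":[-0.069,0,0],"fingers":-1},{"travel":[-0.002,-0.019,0.001],"rot":[-0.031,0,0],"fingers":-1},{"travel":[-0.002,-0.009,0],"rot":[-0.002,0,0],"fingers":-1}]'>/dev/null; python3 bal.py 3 .570,.170,.065,-13 8 6
```

```text
t 16.0 meas [('c', -0.0759, -0.0569, 0.08), ('i', -0.0719, 0.0038, 0.07), ('c', -0.0691, 0.0058, 0.04)] x [-0.0737 -0.0908 -0.0041  1.0085] sd [0.0026 0.0305 0.0016 0.0231]
cmd yaw -13.01 th -0.0306 | real roll -0.0306 pitch 0.0001 yaw -13.01 tcp-cmd [-0.  0.  0.] foot [0.5667 0.1849 0.0601] beam [0.6105 0.1748 0.0601] F [-0.3 -0.1 -7.4] gap 0.023
plan phi [-0.074 -0.086 -0.092 -0.082 -0.059 -0.034 -0.014 -0.004 -0.001 -0.   ] th [ 0.057  0.087  0.068  0.024 -0.019 -0.044 -0.036  0.002] b -0.0041 max step mm 4.3
[{"travel":[-0.001,-0.037,0.0],"rot":[-0.084,0.0,0.0],"fingers":-1},{"travel":[-0.006,-0.06,-0.002],"rot":[-0.113,0.0,0.0],"fingers":-1},{"travel":[-0.015,-0.074,-0.009],"rot":[-0.094,0.0,0.0],"fingers":-1},{"travel":[-0.027,-0.085,-0.018],"rot":[-0.052,0.0,0.0],"fingers":-1},{"travel":[-0.04,-0.096,-0.027],"rot":[-0.011,0.0,0.0],"fingers":-1},{"travel":[-0.049,-0.108,-0.034],"rot":[0.012,0.0,0.0],"fingers":-1}]
```

```bash
sed -i 's/Q=np.diag(\[1e-6,.06\*\*2,.001\*\*2,1e-6\])/Q=np.diag([1e-5,.2**2,.0007**2,1e-6])/' bal.py; python3 reinit.py -.0735 -.07 -.003 .98 .002 .03; python3 bal.py 0 .567,.180,.065,-13 7
```

```text
t 16.0 meas [] x [-0.0735 -0.07   -0.003   0.98  ] sd [0.002  0.03   0.0015 0.03  ]
cmd yaw -13.01 th -0.0306 | real roll -0.0306 pitch 0.0001 yaw -13.01 tcp-cmd [-0.  0.  0.] foot [0.5667 0.1849 0.0601] beam [0.6105 0.1748 0.0601] F [-0.3 -0.1 -7.4] gap 0.023
plan phi [-0.074 -0.083 -0.084 -0.069 -0.044 -0.02  -0.006 -0.002 -0.001] th [ 0.054  0.077  0.048 -0.    -0.037 -0.039 -0.001] b -0.003 max step mm 4.1
[{"travel":[0.0,-0.035,0.0],"rot":[-0.081,0.0,0.0],"fingers":-1},{"travel":[-0.002,-0.05,-0.004],"rot":[-0.102,0.0,0.0],"fingers":-1},{"travel":[-0.004,-0.05,-0.014],"rot":[-0.075,0.0,0.0],"fingers":-1},{"travel":[-0.007,-0.044,-0.025],"rot":[-0.029,0.0,0.0],"fingers":-1},{"travel":[-0.01,-0.041,-0.034],"rot":[0.006,0.0,0.0],"fingers":-1},{"travel":[-0.011,-0.046,-0.039],"rot":[0.008,0.0,0.0],"fingers":-1},{"travel":[-0.012,-0.063,-0.04],"rot":[-0.029,0.0,0.0],"fingers":-1}]
```

```bash
python3 -m pendant '[{"travel":[0,-0.035,0],"rot":[-0.081,0,0],"fingers":-1},{"travel":[-0.002,-0.05,-0.004],"rot":[-0.102,0,0],"fingers":-1},{"travel":[-0.004,-0.05,-0.014],"rot":[-0.075,0,0],"fingers":-1},{"travel":[-0.007,-0.044,-0.025],"rot":[-0.029,0,0],"fingers":-1},{"travel":[-0.01,-0.041,-0.034],"rot":[0.006,0,0],"fingers":-1},{"travel":[-0.011,-0.046,-0.039],"rot":[0.008,0,0],"fingers":-1},{"travel":[-0.012,-0.063,-0.04],"rot":[-0.029,0,0],"fingers":-1}]'>/dev/null; python3 bal.py 3 .567,.140,.075,-13 8
```

```text
t 16.85 meas [('c', -0.0629, -0.0608, 0.1), ('i', -0.076, -0.007, 0.05), ('c', -0.0837, 0.0055, 0.12)] x [-0.0957 -0.2349 -0.0039  1.0132] sd [0.0039 0.0715 0.0015 0.0228]
cmd yaw -13.01 th -0.0002 | real roll -0.0009 pitch -0.0000 yaw -13.12 tcp-cmd [-0.0005 -0.0011  0.0002] foot [0.5665 0.1786 0.0652] beam [0.6103 0.1683 0.0652] F [ 0.4 -0.2 -6.8] gap 0.0231
plan phi [-0.096 -0.118 -0.125 -0.109 -0.078 -0.044 -0.018 -0.005 -0.002 -0.001] th [ 0.111  0.14   0.1    0.027 -0.043 -0.08  -0.065 -0.   ] b -0.0039 max step mm 5.8
[{"travel":[-0.001,-0.049,-0.001],"rot":[-0.106,0.0,0.0],"fingers":-1},{"travel":[-0.008,-0.09,-0.009],"rot":[-0.134,0.0,0.0],"fingers":-1},{"travel":[-0.021,-0.129,-0.023],"rot":[-0.096,0.0,0.0],"fingers":-1},{"travel":[-0.037,-0.173,-0.041],"rot":[-0.026,0.0,0.0],"fingers":-1},{"travel":[-0.054,-0.219,-0.06],"rot":[0.04,0.0,0.0],"fingers":-1},{"travel":[-0.067,-0.259,-0.074],"rot":[0.076,0.0,0.0],"fingers":-1},{"travel":[-0.074,-0.294,-0.082],"rot":[0.062,0.0,0.0],"fingers":-1},{"travel":[-0.075,-0.325,-0.083],"rot":[0.0,0.0,0.0],"fingers":-1}]
```

```bash
cat > id2.py <<'E'
import numpy as np
from scipy.optimize import least_squares
# (t0 of rows, th0, ty, rx, rz, meas before, meas after)
Sg=[(12.0,-.0170,[.011,.009,-.003,-.014,-.017],[.026,.021,-.006,-.033,-.039],None,[(11.9,.0112),(11.95,.0184)],[(12.5,-.0043),(12.55,-.0058)]),
(12.6,.0238,[.008,.013,.014,.014,.012,.011,.011,.013],[.019,.03,.032,.029,.024,.02,.019,.022],None,[(12.5,-.0043),(12.55,-.0058)],[(13.4,.0061),(13.45,.0026),(13.5,.0048)]),
(13.55,.0008,[-.018,-.059,-.131,-.231,-.348,-.464,-.563,-.634,-.674,-.693],[-.03,-.044,-.042,-.025,-.002,.023,.042,.047,.033,.002],[0,-.002,-.006,-.012,-.019,-.026,-.032,-.036,-.038,-.038],[(13.4,.0061),(13.45,.0026),(13.5,.0048)],[(14.55,-.0987),(14.6,-.113),(14.65,-.1233)]),
(14.7,-.0013,[-.031,-.039,-.032,-.02,-.011],[-.072,-.086,-.055,-.009,.03],None,[(14.55,-.0987),(14.6,-.113),(14.65,-.1233)],[(15.2,-.1018),(15.25,-.0942),(15.3,-.089)]),
(15.35,-.0327,[-.03,-.039,-.032,-.019,-.009],[-.071,-.091,-.069,-.031,-.002],None,[(15.2,-.1018),(15.25,-.0942),(15.3,-.089)],[(15.85,-.0759),(15.9,-.0719),(15.95,-.0691)]),
(16.0,-.0306,[-.035,-.05,-.05,-.044,-.041,-.046,-.063],[-.081,-.102,-.075,-.029,.006,.008,-.029],None,[(15.85,-.0759),(15.9,-.0719),(15.95,-.0691)],[(16.7,-.0629),(16.75,-.076),(16.8,-.0837)])]
dt=.0025; L=.048
def run(s,f,v,b,mu,g,h,lag):
    t0,th0,ty,rx,rz,A,B=s; n=len(ty); T=np.arange(A[0][0],B[-1][0]+1e-6,dt); tk=t0+.1*np.arange(n+1)
    th=np.interp(T-lag,tk,th0-1.047*np.r_[0,rx]); y=np.interp(T-lag,tk,.12*np.r_[0,ty])+L*th
    if rz: y=y-.13*1.047*np.interp(T-lag,tk,np.r_[0,rz])
    y=np.convolve(np.r_[[y[0]]*12,y,[y[-1]]*12],np.ones(13)/13,'same')[12:-12]
    a=np.gradient(np.gradient(y,dt),dt); X=[]
    for i in range(len(T)):
        X.append(f); acc=(mu*.517*f-.465*(f-g*th[i]-b)-.004*v+h*mu*.0527*a[i])/(.0148*mu); v+=acc*dt; f+=v*dt
    M=A+B; return np.interp([m[0] for m in M],T,X)-[m[1] for m in M]
def fit(fx,sel):
    def g(p):
        q=np.where(np.isnan(fx),p[:5],fx); return np.r_[np.concatenate([run(Sg[i],p[5+2*j],p[6+2*j],*q)/.002 for j,i in enumerate(sel)]),(p[1]-1)/.03,(p[0])/.01,(p[2]-1)/.2,(p[3]-1)/.2,p[4]/.03]
    x0=np.r_[-.002,1,1,1,0.0,np.concatenate([[Sg[i][5][0][1],0] for i in sel])]
    r=least_squares(g,x0,x_scale=np.r_[.01,.05,.1,.1,.02,[.01,.1]*len(sel)]); print(np.round(r.x[:5],4),'chi',round(2*r.cost,1),'sd',np.sqrt(np.diag(np.linalg.pinv(r.jac.T@r.jac)))[:5].round(4)); return r
nan=np.nan
for sel in ([0,1,2,3,4,5],[3,4,5],[0,1]):
    print(sel)
    for fx in ([nan,nan,1,1,0],[nan,nan,nan,1,0],[nan,nan,1,nan,0],[nan,nan,1,1,nan],[nan]*5): fit(np.array(fx),sel)
r=fit(np.array([nan]*5),range(6)); print((r.fun*.002).round(4))
E
python3 id2.py
```

```text
[0, 1, 2, 3, 4, 5]
[-0.004   0.9849  1.      1.      0.    ] chi 42.4 sd [0.0011 0.013  0.2    0.2    0.03  ]
[-0.0037  1.007   1.1832  1.      0.    ] chi 35.6 sd [0.0012 0.0162 0.073  0.2    0.03  ]
[-0.004   0.9838  1.      0.9077 -0.    ] chi 41.2 sd [0.0011 0.0129 0.2    0.0831 0.03  ]
[-0.0039  0.9837  1.      1.      0.0198] chi 38.0 sd [0.0011 0.0129 0.2    0.2    0.0094]
[-0.0034  1.0148  1.2531  1.1022  0.0181] chi 29.5 sd [0.0012 0.0186 0.1003 0.1153 0.008 ]
[3, 4, 5]
[-0.0105  0.9311  1.      1.     -0.    ] chi 27.8 sd [0.0023 0.0191 0.2    0.2    0.03  ]
[-0.0093  0.973   1.2525  1.     -0.    ] chi 22.4 sd [0.0024 0.0259 0.1121 0.2    0.03  ]
[-0.0105  0.931   1.      1.0069 -0.    ] chi 27.8 sd [0.0023 0.0191 0.2    0.1922 0.03  ]
[-0.0101  0.9327  1.      1.      0.018 ] chi 23.7 sd [0.0023 0.0192 0.2    0.2    0.0091]
[-0.0086  0.9809  1.2967  0.9821  0.0186] chi 16.3 sd [0.0025 0.0261 0.1145 0.197  0.0076]
[0, 1]
[-0.0011  1.0033  1.      1.     -0.    ] chi 1.9 sd [0.002  0.0294 0.2    0.2    0.03  ]
[-0.0012  1.0021  0.9527  1.     -0.    ] chi 1.8 sd [0.002  0.0296 0.162  0.2    0.03  ]
[-0.0011  1.0033  1.      1.0008 -0.    ] chi 1.9 sd [0.002  0.0294 0.2    0.2    0.03  ]
[-0.0011  1.003   1.      1.     -0.005 ] chi 1.8 sd [0.002  0.0294 0.2    0.2    0.0252]
[-0.0012  1.002   0.9552  1.0009 -0.0044] chi 1.8 sd [0.002  0.0296 0.1626 0.2    0.0256]
[-0.0034  1.0148  1.2531  1.1022  0.0181] chi 29.5 sd [0.0012 0.0186 0.1003 0.1153 0.008 ]
[-0.0022  0.0024  0.0016 -0.0016  0.     -0.0001 -0.0003  0.002  -0.0016
 -0.0006  0.0019 -0.0014 -0.0004  0.0016 -0.0011 -0.0038  0.0021  0.0026
 -0.0015  0.0003  0.0006  0.0005  0.0005 -0.0014  0.0017  0.001  -0.0021
  0.0018  0.0008 -0.003  -0.004   0.002   0.0017  0.001  -0.0007  0.0025
  0.001   0.0012]
```

```bash
sed -i "s/k\*(f-U\[i,4\]-b)/k*(f-1.1*U[i,4]-b)/; s/(th\[-1\]+S\['x'\]\[2\])/(1.1*th[-1]+S['x'][2])/" bal.py; sed -i 's/.0015\*\*2,.03\*\*2/.0025**2,.015**2/' reinit.py; python3 reinit.py -.097 -.25 -.005 .985 .003 .03; python3 bal.py 0 .567,.165,.07,-13 7
```

```text
t 16.85 meas [] x [-0.097 -0.25  -0.005  0.985] sd [0.003  0.03   0.0025 0.015 ]
cmd yaw -13.01 th -0.0002 | real roll -0.0009 pitch -0.0000 yaw -13.12 tcp-cmd [-0.0005 -0.0011  0.0002] foot [0.5665 0.1786 0.0652] beam [0.6103 0.1683 0.0652] F [ 0.4 -0.2 -6.8] gap 0.0231
plan phi [-0.097 -0.12  -0.122 -0.099 -0.061 -0.027 -0.008 -0.002 -0.001] th [ 0.099  0.115  0.066 -0.006 -0.058 -0.057  0.   ] b -0.005 max step mm 5.0
[{"travel":[-0.001,-0.042,-0.001],"rot":[-0.095,0.0,0.0],"fingers":-1},{"travel":[-0.004,-0.064,-0.006],"rot":[-0.11,0.0,0.0],"fingers":-1},{"travel":[-0.01,-0.071,-0.015],"rot":[-0.063,0.0,0.0],"fingers":-1},{"travel":[-0.018,-0.075,-0.026],"rot":[0.006,0.0,0.0],"fingers":-1},{"travel":[-0.024,-0.081,-0.035],"rot":[0.055,0.0,0.0],"fingers":-1},{"travel":[-0.027,-0.096,-0.04],"rot":[0.055,0.0,0.0],"fingers":-1},{"travel":[-0.028,-0.122,-0.041],"rot":[-0.001,0.0,0.0],"fingers":-1}]
```

```bash
python3 -m pendant '[{"travel":[-0.001,-0.042,-0.001],"rot":[-0.095,0,0],"fingers":-1},{"travel":[-0.004,-0.064,-0.006],"rot":[-0.11,0,0],"fingers":-1},{"travel":[-0.01,-0.071,-0.015],"rot":[-0.063,0,0],"fingers":-1},{"travel":[-0.018,-0.075,-0.026],"rot":[0.006,0,0],"fingers":-1},{"travel":[-0.024,-0.081,-0.035],"rot":[0.055,0,0],"fingers":-1},{"travel":[-0.027,-0.096,-0.04],"rot":[0.055,0,0],"fingers":-1},{"travel":[-0.028,-0.122,-0.041],"rot":[-0.001,0,0],"fingers":-1}]'>/dev/null; python3 bal.py 4 .568,.155,.07,-13 6
```

```text
t 17.75 meas [('c', 0.0476, 0.0501, 0.29), ('i', 0.0447, -0.0093, 0.12), ('c', 0.0506, 0.0073, 0.21), ('i', 0.0501, -0.0021, 0.2)] x [ 0.0522  0.0338 -0.0033  0.9752] sd [0.0038 0.071  0.0022 0.013 ]
cmd yaw -13.01 th 0.0008 | real roll 0.0001 pitch -0.0001 yaw -13.16 tcp-cmd [-0.0005 -0.0014  0.0003] foot [0.5664 0.1633 0.0702] beam [0.6103 0.153  0.0703] F [ 0.3  0.1 -6.7] gap 0.0231
plan phi [0.052 0.054 0.047 0.032 0.015 0.004 0.001 0.   ] th [-0.017 -0.016 -0.003  0.01   0.013  0.004] b -0.0033 max step mm 3.5
[{"travel":[-0.001,0.004,0.0],"rot":[0.017,0.0,0.0],"fingers":-1},{"travel":[-0.006,-0.01,0.0],"rot":[0.016,0.0,0.0],"fingers":-1},{"travel":[-0.013,-0.038,0.0],"rot":[0.004,0.0,0.0],"fingers":-1},{"travel":[-0.021,-0.066,0.0],"rot":[-0.008,0.0,0.0],"fingers":-1},{"travel":[-0.026,-0.082,0.0],"rot":[-0.012,0.0,0.0],"fingers":-1},{"travel":[-0.027,-0.081,0.0],"rot":[-0.003,0.0,0.0],"fingers":-1}]
```

```bash
python3 -m pendant '[{"travel":[-0.001,0.004,0],"rot":[0.017,0,0],"fingers":-1},{"travel":[-0.006,-0.01,0],"rot":[0.016,0,0],"fingers":-1},{"travel":[-0.013,-0.038,0],"rot":[0.004,0,0],"fingers":-1},{"travel":[-0.021,-0.066,0],"rot":[-0.008,0,0],"fingers":-1},{"travel":[-0.026,-0.082,0],"rot":[-0.012,0,0],"fingers":-1},{"travel":[-0.027,-0.081,0],"rot":[-0.003,0,0],"fingers":-1}]'>/dev/null; python3 bal.py 4 .585,.11,.08,-12 8
```

```text
t 18.55 meas [('c', 0.0998, 0.099, 0.08), ('i', 0.1059, -0.0037, 0.1), ('c', 0.125, 0.0113, 0.13), ('i', 0.1369, -0.0017, 0.09)] x [ 0.1525  0.315  -0.0017  0.9814] sd [0.0038 0.0712 0.0021 0.0126]
cmd yaw -13.01 th 0.0040 | real roll 0.0044 pitch -0.0001 yaw -13.08 tcp-cmd [-0.0002 -0.0007  0.0002] foot [0.5678 0.1543 0.0701] beam [0.6116 0.1441 0.0701] F [-0.1  0.2 -7.4] gap 0.0228
plan phi [ 0.152  0.181  0.186  0.159  0.111  0.062  0.024  0.004  0.    -0.   ] th [-0.064 -0.076 -0.05  -0.015  0.011  0.02   0.014  0.002] b -0.0017 max step mm 12.3
[{"travel":[-0.004,0.021,-0.001],"rot":[0.065,0.0,0.0],"fingers":-1},{"travel":[-0.023,-0.005,-0.009],"rot":[0.076,0.0,-0.002],"fingers":-1},{"travel":[-0.061,-0.075,-0.023],"rot":[0.052,0.0,-0.005],"fingers":-1},{"travel":[-0.111,-0.168,-0.042],"rot":[0.018,0.0,-0.008],"fingers":-1},{"travel":[-0.161,-0.258,-0.062],"rot":[-0.006,0.0,-0.012],"fingers":-1},{"travel":[-0.199,-0.322,-0.076],"rot":[-0.015,0.0,-0.015],"fingers":-1},{"travel":[-0.219,-0.35,-0.084],"rot":[-0.01,0.0,-0.017],"fingers":-1},{"travel":[-0.222,-0.351,-0.085],"rot":[0.002,0.0,-0.017],"fingers":-1}]
```

```bash
cat > id3.py <<'E'
exec(open('id2.py').read().split('def fit')[0])
Sg+=[(16.85,-.0002,[-.042,-.064,-.071,-.075,-.081,-.096,-.122],[-.095,-.11,-.063,.006,.055,.055,-.001],None,[(16.7,-.0629),(16.75,-.076),(16.8,-.0837)],[(17.55,.0476),(17.6,.0447),(17.65,.0506),(17.7,.0501)]),
(17.75,.0008,[.004,-.01,-.038,-.066,-.082,-.081],[.017,.016,.004,-.008,-.012,-.003],None,[(17.55,.0476),(17.6,.0447),(17.65,.0506),(17.7,.0501)],[(18.35,.0998),(18.4,.1059),(18.45,.125),(18.5,.1369)])]
for mu in(.95,1,1.05):
  for g in (1,1.25):
    print(mu,g)
    for s in Sg:
        f=lambda p:run(s,p[0],p[1],p[2],mu,g,1,.02)/.002
        r=least_squares(f,[s[5][0][1],0,0],x_scale=[.01,.1,.01]); sd=np.sqrt(np.diag(np.linalg.inv(r.jac.T@r.jac)))
        print('  t%.2f b %.4f +- %.4f chi %.1f'%(s[0],r.x[2],sd[2],2*r.cost),end='')
    # joint
    def F(p): return np.r_[np.concatenate([run(s,p[2*i],p[2*i+1],p[-1],mu,g,1,.02)/.002 for i,s in enumerate(Sg)])]
    r=least_squares(F,np.r_[np.concatenate([[s[5][0][1],0] for s in Sg]),0],x_scale=np.r_[[.01,.1]*len(Sg),.01]); print('\n joint b',r.x[-1].round(4),'chi',2*r.cost)
E
python3 id3.py
```

```text
0.95 1
  t12.00 b 0.0046 +- 0.0043 chi 0.0  t12.60 b -0.0017 +- 0.0019 chi 1.4  t13.55 b -0.0053 +- 0.0013 chi 4.2  t14.70 b -0.0047 +- 0.0020 chi 6.9  t15.35 b -0.0069 +- 0.0020 chi 2.9  t16.00 b -0.0115 +- 0.0016 chi 2.6  t16.85 b -0.0082 +- 0.0012 chi 20.7  t17.75 b 0.0067 +- 0.0010 chi 11.8
 joint b -0.0031 chi 196.55653393902486
0.95 1.25
  t12.00 b 0.0082 +- 0.0043 chi 0.3  t12.60 b -0.0020 +- 0.0019 chi 1.6  t13.55 b -0.0055 +- 0.0013 chi 4.1  t14.70 b -0.0121 +- 0.0020 chi 4.9  t15.35 b -0.0091 +- 0.0020 chi 2.4  t16.00 b -0.0128 +- 0.0016 chi 2.4  t16.85 b -0.0107 +- 0.0012 chi 5.5  t17.75 b 0.0070 +- 0.0010 chi 14.8
 joint b -0.0044 chi 241.59308188226657
1 1
  t12.00 b 0.0031 +- 0.0047 chi 0.0  t12.60 b -0.0020 +- 0.0022 chi 1.4  t13.55 b -0.0038 +- 0.0015 chi 3.4  t14.70 b 0.0039 +- 0.0022 chi 7.9  t15.35 b -0.0018 +- 0.0022 chi 2.8  t16.00 b -0.0081 +- 0.0018 chi 3.2  t16.85 b -0.0068 +- 0.0014 chi 39.4  t17.75 b 0.0033 +- 0.0012 chi 12.8
 joint b -0.002 chi 124.36547769508256
1 1.25
  t12.00 b 0.0066 +- 0.0047 chi 0.1  t12.60 b -0.0024 +- 0.0022 chi 1.5  t13.55 b -0.003
[... 210 characters left out ...]
-0.0033 chi 109.92138514880538
1.05 1
  t12.00 b 0.0016 +- 0.0051 chi 0.1  t12.60 b -0.0024 +- 0.0025 chi 1.4  t13.55 b -0.0023 +- 0.0017 chi 2.9  t14.70 b 0.0123 +- 0.0024 chi 9.0  t15.35 b 0.0031 +- 0.0024 chi 2.6  t16.00 b -0.0048 +- 0.0020 chi 3.8  t16.85 b -0.0058 +- 0.0015 chi 61.2  t17.75 b -0.0002 +- 0.0013 chi 13.8
 joint b -0.001 chi 142.5571884240307
1.05 1.25
  t12.00 b 0.0051 +- 0.0051 chi 0.0  t12.60 b -0.0027 +- 0.0025 chi 1.5  t13.55 b -0.0022 +- 0.0017 chi 4.7  t14.70 b 0.0052 +- 0.0024 chi 6.7  t15.35 b 0.0012 +- 0.0024 chi 2.1  t16.00 b -0.0057 +- 0.0020 chi 2.4  t16.85 b -0.0077 +- 0.0015 chi 25.8  t17.75 b -0.0001 +- 0.0013 chi 16.9
 joint b -0.0022 chi 92.23704832246524
```

```bash
cat > id4.py <<'E'
exec(open('id3.py').read().split('for mu in')[0])
N=len(Sg)
def F(p):
    b,mu,g,h,lag=p[:5]; bi=p[5:5+N]; fv=p[5+N:]
    return np.r_[np.concatenate([run(s,fv[2*i],fv[2*i+1],b+bi[i],mu,g,h,lag)/.003 for i,s in enumerate(Sg)]),bi/.002,(mu-1)/.04,(g-1)/.2,(h-1)/.2,(lag-.01)/.02,b/.005]
for sl in (0,):
    r=least_squares(F,np.r_[-.002,1.02,1.1,1,.01,np.zeros(N),np.concatenate([[s[5][0][1],0] for s in Sg])],x_scale=np.r_[.01,.05,.1,.1,.02,[.003]*N,[.01,.1]*N])
    C=np.linalg.inv(r.jac.T@r.jac); print(r.x[:5].round(4),np.sqrt(np.diag(C))[:5].round(4),'bi',r.x[5:5+N].round(4),2*r.cost)
E
python3 id4.py
```

```text
[-0.0027  1.0179  1.2257  0.9383  0.0131] [0.0013 0.0183 0.1002 0.1262 0.0106] bi [ 0.0006  0.0001 -0.0003  0.0009  0.0002 -0.0019 -0.0026  0.0026] 34.8248999523892
```

```bash
sed -i "s/1\.1\*U\[i,4\]/1.2*U[i,4]/; s/(1\.1\*th\[-1\]/(1.2*th[-1]/; s/tau=.01/tau=.007/" bal.py; sed -i 's/.0025\*\*2,.015\*\*2/.0025**2,.02**2/' reinit.py; python3 reinit.py .153 .33 -.0015 1.02 .003 .03; python3 bal.py 0 .567,.145,.07,-13 6
```

```text
t 18.55 meas [] x [ 0.153   0.33   -0.0015  1.02  ] sd [0.003  0.03   0.0025 0.02  ]
cmd yaw -13.01 th 0.0040 | real roll 0.0044 pitch -0.0001 yaw -13.08 tcp-cmd [-0.0002 -0.0007  0.0002] foot [0.5678 0.1543 0.0701] beam [0.6116 0.1441 0.0701] F [-0.1  0.2 -7.4] gap 0.0228
plan phi [0.153 0.18  0.168 0.117 0.056 0.016 0.005 0.002] th [-0.129 -0.132 -0.046  0.049  0.077  0.008] b -0.0015 max step mm 7.3
[{"travel":[0.0,0.05,0.0],"rot":[0.127,0.0,0.0],"fingers":-1},{"travel":[-0.002,0.037,0.0],"rot":[0.13,0.0,0.0],"fingers":-1},{"travel":[-0.005,-0.022,0.0],"rot":[0.047,0.0,0.0],"fingers":-1},{"travel":[-0.008,-0.083,-0.001],"rot":[-0.043,0.0,0.0],"fingers":-1},{"travel":[-0.01,-0.109,-0.001],"rot":[-0.069,0.0,0.0],"fingers":-1},{"travel":[-0.01,-0.084,-0.001],"rot":[-0.004,0.0,0.0],"fingers":-1}]
```

```bash
python3 -m pendant '[{"travel":[0,0.05,0],"rot":[0.127,0,0],"fingers":-1},{"travel":[-0.002,0.037,0],"rot":[0.13,0,0],"fingers":-1},{"travel":[-0.005,-0.022,0],"rot":[0.047,0,0],"fingers":-1},{"travel":[-0.008,-0.083,-0.001],"rot":[-0.043,0,0],"fingers":-1},{"travel":[-0.01,-0.109,-0.001],"rot":[-0.069,0,0],"fingers":-1},{"travel":[-0.01,-0.084,-0.001],"rot":[-0.004,0,0],"fingers":-1}]'>/dev/null; python3 bal.py 3 .567,.135,.075,-12.5 6
```

```text
t 19.3 meas [('c', -0.0002, -0.0054, 0.15), ('i', 0.0019, 0.0052, 0.12), ('c', 0.0139, 0.0102, 0.11)] x [ 0.0213  0.1821 -0.0012  1.017 ] sd [0.0039 0.0716 0.0023 0.0144]
cmd yaw -13.01 th 0.0081 | real roll 0.0099 pitch -0.0004 yaw -13.02 tcp-cmd [ 0.     -0.0003  0.0003] foot [0.5671 0.1452 0.0704] beam [0.611  0.1351 0.0704] F [-0.7  0.6 -7.2] gap 0.0228
plan phi [0.021 0.038 0.042 0.031 0.015 0.004 0.001 0.   ] th [-0.029 -0.035 -0.019  0.002  0.012  0.002] b -0.0012 max step mm 4.2
[{"travel":[-0.001,0.012,-0.001],"rot":[0.035,0.0,0.0],"fingers":-1},{"travel":[-0.004,-0.002,-0.009],"rot":[0.041,0.0,-0.002],"fingers":-1},{"travel":[-0.01,-0.035,-0.021],"rot":[0.026,0.0,-0.004],"fingers":-1},{"travel":[-0.015,-0.069,-0.033],"rot":[0.006,0.0,-0.007],"fingers":-1},{"travel":[-0.018,-0.089,-0.041],"rot":[-0.003,0.0,-0.008],"fingers":-1},{"travel":[-0.019,-0.089,-0.042],"rot":[0.006,0.0,-0.009],"fingers":-1}]
```

```bash
python3 -m pendant '[{"travel":[-0.001,0.012,-0.001],"rot":[0.035,0,0],"fingers":-1},{"travel":[-0.004,-0.002,-0.009],"rot":[0.041,0,-0.002],"fingers":-1},{"travel":[-0.01,-0.035,-0.021],"rot":[0.026,0,-0.004],"fingers":-1},{"travel":[-0.015,-0.069,-0.033],"rot":[0.006,0,-0.007],"fingers":-1},{"travel":[-0.018,-0.089,-0.041],"rot":[-0.003,0,-0.008],"fingers":-1},{"travel":[-0.019,-0.089,-0.042],"rot":[0.006,0,-0.009],"fingers":-1}]'>/dev/null; python3 bal.py 3 .590,.078,.09,-11 7
```

```text
t 20.05 meas [('c', -0.1248, -0.1259, 0.06), ('i', -0.1394, 0.0014, 0.08), ('c', -0.1488, 0.0069, 0.04)] x [-0.1632 -0.2825 -0.0024  1.0179] sd [0.0039 0.0721 0.0023 0.0144]
cmd yaw -12.47 th 0.0019 | real roll 0.0024 pitch -0.0004 yaw -12.56 tcp-cmd [-0.0002 -0.0009  0.0003] foot [0.5668 0.134  0.0753] beam [0.6107 0.1242 0.0753] F [-0.2  0.5 -7.5] gap 0.0231
plan phi [-0.163 -0.186 -0.181 -0.141 -0.084 -0.036 -0.011 -0.004 -0.002] th [ 0.164  0.186  0.097 -0.029 -0.117 -0.113 -0.004] b -0.0024 max step mm 10.0
[{"travel":[-0.007,-0.075,-0.003],"rot":[-0.155,0.0,-0.001],"fingers":-1},{"travel":[-0.042,-0.138,-0.018],"rot":[-0.176,0.0,-0.004],"fingers":-1},{"travel":[-0.107,-0.203,-0.046],"rot":[-0.091,0.0,-0.009],"fingers":-1},{"travel":[-0.183,-0.272,-0.08],"rot":[0.029,0.0,-0.016],"fingers":-1},{"travel":[-0.247,-0.337,-0.108],"rot":[0.114,-0.001,-0.021],"fingers":-1},{"travel":[-0.282,-0.394,-0.123],"rot":[0.11,-0.001,-0.024],"fingers":-1},{"travel":[-0.29,-0.447,-0.126],"rot":[0.006,0.0,-0.025],"fingers":-1}]
```

```bash
python3 - <<'E'
s=open('bal.py').read()
s=s.replace("Q=np.diag([1e-5,.2**2,","Q=np.diag([1e-6,.09**2,").replace("rr=(.0018 if","rr=(.0025 if")
i=s.index("for i in range(ncam):"); j=s.index("s,Rt=tool_R(); T=s['clock']-S['clock']; kc=kp(S)")
s=s[:i]+'''qs=[(n,)+snap(n) for n in [('scene','side')[i%2] for i in range(ncam)]]
if ncam:
    cm={n:cam(n) for n in('scene','side')}; ob=[obs(q[0],q[3],q[4]) for q in qs]; TT=[foot_from_tool(q[1],q[2]) for q in qs]
    def cf(p):
        o={'scene':p[:2],'side':p[2:4]}
        return np.r_[np.concatenate([(pred(cm[q[0]],T_,p[4+i]/100-.5)+o[q[0]]-b_).ravel() for i,(q,T_,b_) in enumerate(zip(qs,TT,ob))]),(p[:4]-[-.4,.1,-.6,.1])/1.5]
    r=least_squares(cf,np.r_[np.zeros(4)+.1,np.full(ncam,50.)],diff_step=1e-3,loss='soft_l1',f_scale=.3); fr=cf(r.x); print('off',r.x[:4].round(2))
    for i,(q,T_) in enumerate(zip(qs,TT)):
        z=r.x[4+i]/100-.5+np.arcsin(T_[2,1]); e=np.abs(fr[4*i:4*i+4]).max(); T=q[1]['clock']-S['clock']
        if T>1e-6: kc=kp(S); step(S,kc[None],T,T); S['clock']=q[1]['clock']
        rr=(.0025 if e<.8 else .02)**2; inn=z-S['x'][0]; ms.append((q[0][1],round(float(z),4),round(float(inn),4),round(float(e),2)))
        Kg=S['P'][:,0]/(S['P'][0,0]+rr); S['x']=S['x']+Kg*inn; S['P']=S['P']-np.outer(Kg,S['P'][0])
'''+s[j:]
open('bal.py','w').write(s)
E
python3 reinit.py -.163 -.29 -.0015 1.018 .003 .03; python3 bal.py 0 .567,.134,.075,-12.5 6
```

```text
t 20.05 meas [] x [-0.163  -0.29   -0.0015  1.018 ] sd [0.003  0.03   0.0025 0.02  ]
cmd yaw -12.47 th 0.0019 | real roll 0.0024 pitch -0.0004 yaw -12.56 tcp-cmd [-0.0002 -0.0009  0.0003] foot [0.5668 0.134  0.0753] beam [0.6107 0.1242 0.0753] F [-0.2  0.5 -7.5] gap 0.0231
plan phi [-0.163 -0.186 -0.171 -0.118 -0.056 -0.017 -0.006 -0.003] th [ 0.145  0.145  0.045 -0.061 -0.09  -0.007] b -0.0015 max step mm 6.7
[{"travel":[0.0,-0.057,0.0],"rot":[-0.136,0.0,0.0],"fingers":-1},{"travel":[0.0,-0.058,0.0],"rot":[-0.136,0.0,0.0],"fingers":-1},{"travel":[-0.001,-0.021,0.0],"rot":[-0.041,0.0,0.0],"fingers":-1},{"travel":[-0.002,0.019,0.0],"rot":[0.06,0.0,0.0],"fingers":-1},{"travel":[-0.002,0.029,0.0],"rot":[0.087,0.0,0.0],"fingers":-1},{"travel":[-0.002,-0.004,0.0],"rot":[0.008,0.0,0.0],"fingers":-1}]
```

```bash
python3 -m pendant '[{"travel":[0,-0.057,0],"rot":[-0.136,0,0],"fingers":-1},{"travel":[0,-0.058,0],"rot":[-0.136,0,0],"fingers":-1},{"travel":[-0.001,-0.021,0],"rot":[-0.041,0,0],"fingers":-1},{"travel":[-0.002,0.019,0],"rot":[0.06,0,0],"fingers":-1},{"travel":[-0.002,0.029,0],"rot":[0.087,0,0],"fingers":-1},{"travel":[-0.002,-0.004,0],"rot":[0.008,0,0],"fingers":-1}]'>/dev/null; python3 bal.py 4 .575,.115,.08,-12 6
```

```text
off [ 0.03 -0.04 -0.64  0.37]
t 20.85 meas [('c', -0.0554, -0.0494, 0.05), ('i', -0.0754, -0.0155, 0.06), ('c', -0.0829, 0.003, 0.14), ('i', -0.0973, 0.001, 0.11)] x [-0.1137 -0.3389 -0.0038  1.0376] sd [0.0034 0.0395 0.0023 0.0141]
cmd yaw -12.47 th -0.0065 | real roll -0.0077 pitch 0.0001 yaw -12.60 tcp-cmd [-0.0006 -0.0011  0.0001] foot [0.5663 0.1324 0.0751] beam [0.6102 0.1225 0.0751] F [ 0.5 -0.5 -7.2] gap 0.0232
plan phi [-0.114 -0.142 -0.139 -0.099 -0.05  -0.017 -0.007 -0.003] th [ 0.155  0.16   0.053 -0.065 -0.098 -0.006] b -0.0038 max step mm 8.3
[{"travel":[-0.004,-0.07,-0.001],"rot":[-0.154,0.0,0.0],"fingers":-1},{"travel":[-0.021,-0.098,-0.008],"rot":[-0.159,0.0,-0.002],"fingers":-1},{"travel":[-0.05,-0.099,-0.02],"rot":[-0.057,0.0,-0.004],"fingers":-1},{"travel":[-0.078,-0.095,-0.032],"rot":[0.056,0.0,-0.006],"fingers":-1},{"travel":[-0.095,-0.108,-0.04],"rot":[0.087,0.0,-0.008],"fingers":-1},{"travel":[-0.099,-0.15,-0.041],"rot":[-0.001,0.0,-0.008],"fingers":-1}]
```

```bash
python3 - <<'E'
s=open('bal.py').read()
s=s.replace("if T>1e-6: kc=kp(S); step(S,kc[None],T,T); S['clock']=q[1]['clock']\n","kc=kp(S); pc=piv(kc[None,:3],kc[3:4],kc[4:5])[0]; ka=kc.copy(); ka[4]=np.arcsin(T_[2,1])\n        if T>1e-6: step(S,ka[None],T,T); S['clock']=q[1]['clock']\n        dev=float(T_[:3,1]@((T_@[0,0,.04,1])[:3]-pc)); z-=3.4*dev\n")
s=s.replace("round(float(e),2)))","round(float(e),2),round(dev*1e3,1)))")
s=s.replace("rr=(.0025 if","rr=(.002 if")
open('bal.py','w').write(s)
E
python3 reinit.py -.113 -.31 -.002 1.02 .003 .03; python3 bal.py 0 .568,.130,.075,-12.5 6
```

```text
t 20.85 meas [] x [-0.113 -0.31  -0.002  1.02 ] sd [0.003  0.03   0.0025 0.02  ]
cmd yaw -12.47 th -0.0065 | real roll -0.0077 pitch 0.0001 yaw -12.60 tcp-cmd [-0.0006 -0.0011  0.0001] foot [0.5663 0.1324 0.0751] beam [0.6102 0.1225 0.0751] F [ 0.5 -0.5 -7.2] gap 0.0232
plan phi [-0.113 -0.139 -0.134 -0.095 -0.046 -0.015 -0.005 -0.002] th [ 0.125  0.13   0.045 -0.049 -0.076 -0.005] b -0.002 max step mm 6.3
[{"travel":[-0.001,-0.054,0.0],"rot":[-0.126,0.0,0.0],"fingers":-1},{"travel":[-0.003,-0.061,0.0],"rot":[-0.13,0.0,0.0],"fingers":-1},{"travel":[-0.008,-0.036,0.0],"rot":[-0.049,0.0,0.0],"fingers":-1},{"travel":[-0.012,-0.007,0.0],"rot":[0.041,0.0,0.0],"fingers":-1},{"travel":[-0.015,-0.002,0.0],"rot":[0.067,0.0,0.0],"fingers":-1},{"travel":[-0.015,-0.031,0.0],"rot":[-0.001,0.0,0.0],"fingers":-1}]
```

```bash
python3 -m pendant '[{"travel":[-0.001,-0.054,0],"rot":[-0.126,0,0],"fingers":-1},{"travel":[-0.003,-0.061,0],"rot":[-0.13,0,0],"fingers":-1},{"travel":[-0.008,-0.036,0],"rot":[-0.049,0,0],"fingers":-1},{"travel":[-0.012,-0.007,0],"rot":[0.041,0,0],"fingers":-1},{"travel":[-0.015,-0.002,0],"rot":[0.067,0,0],"fingers":-1},{"travel":[-0.015,-0.031,0],"rot":[-0.001,0,0],"fingers":-1}]'>/dev/null; python3 bal.py 4 .572,.115,.08,-12 6
```

```text
off [ 0.29  0.13 -0.81  0.32]
t 21.65 meas [('c', 0.0526, 0.058, 0.18, 2.2), ('i', 0.0531, -0.0091, 0.12, -0.1), ('c', 0.0651, 0.0062, 0.05, -1.5), ('i', 0.0636, -0.007, 0.23, -1.8)] x [ 0.0698  0.0833 -0.0011  0.997 ] sd [0.0029 0.038  0.0022 0.0155]
cmd yaw -12.47 th -0.0055 | real roll -0.0066 pitch 0.0001 yaw -12.60 tcp-cmd [-0.0006 -0.0011  0.0002] foot [0.5673 0.1284 0.0752] beam [0.6112 0.1185 0.0752] F [ 0.1  0.4 -6.5] gap 0.0235
plan phi [0.07  0.075 0.066 0.044 0.02  0.005 0.001 0.   ] th [-0.031 -0.029 -0.01   0.009  0.015  0.002] b -0.0011 max step mm 5.6
[{"travel":[-0.002,0.006,-0.002],"rot":[0.024,0.0,0.0],"fingers":-1},{"travel":[-0.013,-0.017,-0.009],"rot":[0.023,0.0,-0.002],"fingers":-1},{"travel":[-0.03,-0.061,-0.02],"rot":[0.004,0.0,-0.004],"fingers":-1},{"travel":[-0.047,-0.104,-0.032],"rot":[-0.014,0.0,-0.006],"fingers":-1},{"travel":[-0.058,-0.128,-0.039],"rot":[-0.019,0.0,-0.008],"fingers":-1},{"travel":[-0.06,-0.128,-0.041],"rot":[-0.007,0.0,-0.008],"fingers":-1}]
```

```bash
python3 -m pendant '[{"travel":[-0.002,0.006,-0.002],"rot":[0.024,0,0],"fingers":-1},{"travel":[-0.013,-0.017,-0.009],"rot":[0.023,0,-0.002],"fingers":-1},{"travel":[-0.03,-0.061,-0.02],"rot":[0.004,0,-0.004],"fingers":-1},{"travel":[-0.047,-0.104,-0.032],"rot":[-0.014,0,-0.006],"fingers":-1},{"travel":[-0.058,-0.128,-0.039],"rot":[-0.019,0,-0.008],"fingers":-1},{"travel":[-0.06,-0.128,-0.041],"rot":[-0.007,0,-0.008],"fingers":-1}]'>/dev/null; python3 bal.py 4 .596,.065,.09,-10.5 7
```

```text
off [ 0.28  0.16 -0.62  0.46]
t 22.45 meas [('c', 0.0459, 0.045, 0.12, -2.4), ('i', 0.0433, -0.0069, 0.1, -1.9), ('c', 0.0514, 0.006, 0.14, -1.3), ('i', 0.0516, -0.0027, 0.2, -1.0)] x [5.6300e-02 8.3600e-02 2.0000e-04 1.0047e+00] sd [0.0029 0.0371 0.0018 0.0136]
cmd yaw -11.99 th 0.0019 | real roll 0.0023 pitch -0.0001 yaw -12.06 tcp-cmd [-0.0003 -0.0007  0.0001] foot [0.5717 0.1143 0.0802] beam [0.6157 0.1049 0.0802] F [ 0.5 -0.2 -7.5] gap 0.0233
plan phi [ 0.056  0.064  0.062  0.049  0.029  0.011  0.001 -0.001 -0.   ] th [ 0.007  0.007 -0.002 -0.016 -0.027 -0.024 -0.002] b 0.0002 max step mm 13.4
[{"travel":[-0.007,-0.011,-0.002],"rot":[-0.005,0.0,-0.001],"fingers":-1},{"travel":[-0.041,-0.059,-0.012],"rot":[-0.005,0.0,-0.004],"fingers":-1},{"travel":[-0.104,-0.143,-0.031],"rot":[0.004,0.0,-0.009],"fingers":-1},{"travel":[-0.178,-0.242,-0.053],"rot":[0.017,0.0,-0.016],"fingers":-1},{"travel":[-0.241,-0.326,-0.072],"rot":[0.027,0.0,-0.021],"fingers":-1},{"travel":[-0.276,-0.375,-0.082],"rot":[0.024,0.0,-0.024],"fingers":-1},{"travel":[-0.282,-0.393,-0.084],"rot":[0.003,0.0,-0.025],"fingers":-1}]
```

```bash
python3 -m pendant '[{"travel":[-0.007,-0.011,-0.002],"rot":[-0.005,0,-0.001],"fingers":-1},{"travel":[-0.041,-0.059,-0.012],"rot":[-0.005,0,-0.004],"fingers":-1},{"travel":[-0.104,-0.143,-0.031],"rot":[0.004,0,-0.009],"fingers":-1},{"travel":[-0.178,-0.242,-0.053],"rot":[0.017,0,-0.016],"fingers":-1},{"travel":[-0.241,-0.326,-0.072],"rot":[0.027,0,-0.021],"fingers":-1},{"travel":[-0.276,-0.375,-0.082],"rot":[0.024,0,-0.024],"fingers":-1},{"travel":[-0.282,-0.393,-0.084],"rot":[0.003,0,-0.025],"fingers":-1}]'>/dev/null; python3 bal.py 4 .6196,.0155,.10,-9 7
```

```text
off [-0.07  0.07 -0.66  0.39]
t 23.35 meas [('c', -0.0172, -0.0163, 0.11, -1.6), ('i', -0.0218, -0.0014, 0.11, -1.9), ('c', -0.0199, 0.0059, 0.11, -1.9), ('i', -0.0277, -0.0048, 0.05, -1.7)] x [-3.0100e-02 -7.7700e-02 -2.0000e-04  1.0037e+00] sd [0.0029 0.0369 0.0016 0.0132]
cmd yaw -10.49 th -0.0013 | real roll -0.0008 pitch 0.0005 yaw -10.60 tcp-cmd [-0.0008 -0.001  -0.    ] foot [0.595  0.0637 0.09  ] beam [0.6393 0.0555 0.0899] F [ 0.2  0.5 -8. ] gap 0.0229
plan phi [-0.03  -0.036 -0.036 -0.029 -0.017 -0.008 -0.004 -0.002 -0.001] th [ 0.067  0.076  0.037 -0.02  -0.061 -0.058 -0.003] b -0.0002 max step mm 11.3
[{"travel":[-0.006,-0.036,-0.002],"rot":[-0.065,0.0,-0.001],"fingers":-1},{"travel":[-0.039,-0.088,-0.012],"rot":[-0.074,0.0,-0.004],"fingers":-1},{"travel":[-0.099,-0.162,-0.03],"rot":[-0.036,0.0,-0.009],"fingers":-1},{"travel":[-0.17,-0.244,-0.052],"rot":[0.018,0.0,-0.016],"fingers":-1},{"travel":[-0.23,-0.316,-0.071],"rot":[0.057,-0.001,-0.021],"fingers":-1},{"travel":[-0.262,-0.366,-0.081],"rot":[0.054,-0.001,-0.024],"fingers":-1},{"travel":[-0.269,-0.397,-0.083],"rot":[0.002,0.0,-0.025],"fingers":-1}]
```

Now tracking well (error 0.016). On to the hub.

```bash
python3 -m pendant '[{"travel":[-0.006,-0.036,-0.002],"rot":[-0.065,0,-0.001],"fingers":-1},{"travel":[-0.039,-0.088,-0.012],"rot":[-0.074,0,-0.004],"fingers":-1},{"travel":[-0.099,-0.162,-0.03],"rot":[-0.036,0,-0.009],"fingers":-1},{"travel":[-0.17,-0.244,-0.052],"rot":[0.018,0,-0.016],"fingers":-1},{"travel":[-0.23,-0.316,-0.071],"rot":[0.057,-0.001,-0.021],"fingers":-1},{"travel":[-0.262,-0.366,-0.081],"rot":[0.054,-0.001,-0.024],"fingers":-1},{"travel":[-0.269,-0.397,-0.083],"rot":[0.002,0,-0.025],"fingers":-1}]'>/dev/null; python3 bal.py 4 .6206,.0165,.10,-9 7
```

```text
off [-0.05  0.05 -0.55  0.48]
t 24.25 meas [('c', -0.0543, -0.0521, 0.15, 0.1), ('i', -0.0625, -0.0016, 0.14, -1.6), ('c', -0.0655, 0.0052, 0.16, -2.2), ('i', -0.0745, -0.001, 0.1, -2.1)] x [-0.0825 -0.175  -0.0011  1.0074] sd [0.0029 0.0369 0.0015 0.0129]
cmd yaw -8.99 th -0.0034 | real roll -0.0038 pitch 0.0004 yaw -9.13 tcp-cmd [-0.0008 -0.0013  0.    ] foot [0.6186 0.0138 0.1   ] beam [0.6631 0.0067 0.1   ] F [ 0.1  0.9 -6.7] gap 0.023
plan phi [-0.083 -0.098 -0.097 -0.077 -0.046 -0.019 -0.005 -0.001 -0.   ] th [ 0.06   0.07   0.04  -0.002 -0.032 -0.032 -0.001] b -0.0011 max step mm 3.0
[{"travel":[0.0,-0.025,0.0],"rot":[-0.06,0.0,0.0],"fingers":-1},{"travel":[-0.001,-0.028,0.0],"rot":[-0.07,0.0,0.0],"fingers":-1},{"travel":[-0.003,-0.014,0.0],"rot":[-0.042,0.0,0.0],"fingers":-1},{"travel":[-0.005,0.005,0.0],"rot":[-0.001,0.0,0.0],"fingers":-1},{"travel":[-0.006,0.019,0.0],"rot":[0.027,0.0,0.0],"fingers":-1},{"travel":[-0.007,0.021,0.0],"rot":[0.028,0.0,0.0],"fingers":-1},{"travel":[-0.007,0.008,0.0],"rot":[-0.002,0.0,0.0],"fingers":-1}]
```

```bash
python3 -m pendant '[{"travel":[0,-0.025,0],"rot":[-0.06,0,0],"fingers":-1},{"travel":[-0.001,-0.028,0],"rot":[-0.07,0,0],"fingers":-1},{"travel":[-0.003,-0.014,0],"rot":[-0.042,0,0],"fingers":-1},{"travel":[-0.005,0.005,0],"rot":[-0.001,0,0],"fingers":-1},{"travel":[-0.006,0.019,0],"rot":[0.027,0,0],"fingers":-1},{"travel":[-0.007,0.021,0],"rot":[0.028,0,0],"fingers":-1},{"travel":[-0.007,0.008,0],"rot":[-0.002,0,0],"fingers":-1}]'>/dev/null; python3 bal.py 4 .6206,.0165,.10,-9 7
```

```text
off [-0.21 -0.03 -0.59  0.49]
t 25.15 meas [('c', -0.0384, -0.0371, 0.07, 0.9), ('i', -0.0471, -0.0052, 0.14, -0.3), ('c', -0.0496, 0.0042, 0.24, -1.0), ('i', -0.0547, 0.002, 0.06, -1.2)] x [-0.0616 -0.1321 -0.0017  1.0113] sd [0.0028 0.0368 0.0015 0.0122]
cmd yaw -8.99 th -0.0013 | real roll -0.0017 pitch 0.0001 yaw -9.08 tcp-cmd [-0.0006 -0.0009  0.0001] foot [0.6199 0.0153 0.1001] beam [0.6644 0.0082 0.1001] F [-0.5 -0.1 -6.3] gap 0.0229
plan phi [-0.062 -0.073 -0.073 -0.057 -0.035 -0.015 -0.004 -0.001 -0.   ] th [ 0.047  0.054  0.031 -0.001 -0.024 -0.024 -0.   ] b -0.0017 max step mm 2.3
[{"travel":[0.0,-0.019,0.0],"rot":[-0.046,0.0,0.0],"fingers":-1},{"travel":[0.0,-0.022,0.0],"rot":[-0.053,0.0,0.0],"fingers":-1},{"travel":[0.0,-0.013,0.0],"rot":[-0.031,0.0,0.0],"fingers":-1},{"travel":[0.0,0.0,0.0],"rot":[0.0,0.0,0.0],"fingers":-1},{"travel":[0.0,0.01,0.0],"rot":[0.022,0.0,0.0],"fingers":-1},{"travel":[0.0,0.01,0.0],"rot":[0.022,0.0,0.0],"fingers":-1},{"travel":[0.0,0.0,0.0],"rot":[-0.001,0.0,0.0],"fingers":-1}]
```

```bash
python3 -m pendant '[{"travel":[0,-0.021,0],"rot":[-0.051,0,0],"fingers":-1},{"travel":[0,-0.024,0],"rot":[-0.058,0,0],"fingers":-1},{"travel":[0,-0.014,0],"rot":[-0.034,0,0],"fingers":-1},{"travel":[0,0,0],"rot":[0,0,0],"fingers":-1},{"travel":[0,0.011,0],"rot":[0.024,0,0],"fingers":-1},{"travel":[0,0.011,0],"rot":[0.024,0,0],"fingers":-1},{"travel":[0,0,0],"rot":[-0.001,0,0],"fingers":-1}]'>/dev/null; python3 -c "
import pickle
S=pickle.load(open('st.pkl','rb'));S['K'][1:,4]*=1.1;pickle.dump(S,open('st.pkl','wb'))"; sed -i "s/1\.2\*U\[i,4\]/1.09*U[i,4]/; s/(1\.2\*th\[-1\]/(1.09*th[-1]/" bal.py; python3 bal.py 4 .6206,.0165,.10,-9 7
```

```text
off [-0.08 -0.02 -0.6   0.5 ]
t 26.05 meas [('c', -0.0159, -0.0127, 0.15, 0.5), ('i', -0.0175, -0.0006, 0.09, -0.7), ('c', -0.02, -0.001, 0.12, -1.4), ('i', -0.0258, -0.0037, 0.09, -1.6)] x [-0.0286 -0.0824 -0.002   1.0117] sd [0.0028 0.0368 0.0015 0.0121]
cmd yaw -8.99 th -0.0002 | real roll 0.0001 pitch -0.0001 yaw -9.12 tcp-cmd [-0.0006 -0.0013  0.0001] foot [0.62   0.0149 0.1002] beam [0.6644 0.0078 0.1002] F [ 0.7 -0.7 -6.7] gap 0.0229
plan phi [-0.029 -0.036 -0.037 -0.03  -0.018 -0.008 -0.002 -0.001 -0.   ] th [ 0.028  0.033  0.021  0.002 -0.012 -0.013  0.001] b -0.002 max step mm 1.3
[{"travel":[0.0,-0.011,0.0],"rot":[-0.027,0.0,0.0],"fingers":-1},{"travel":[0.0,-0.013,0.0],"rot":[-0.032,0.0,0.0],"fingers":-1},{"travel":[0.0,-0.008,0.0],"rot":[-0.02,0.0,0.0],"fingers":-1},{"travel":[0.0,-0.001,0.0],"rot":[-0.002,0.0,0.0],"fingers":-1},{"travel":[0.0,0.005,0.0],"rot":[0.011,0.0,0.0],"fingers":-1},{"travel":[0.0,0.005,0.0],"rot":[0.012,0.0,0.0],"fingers":-1},{"travel":[0.0,0.0,0.0],"rot":[-0.001,0.0,0.0],"fingers":-1}]
```

```bash
python3 -m pendant '[{"travel":[0,-0.011,0],"rot":[-0.027,0,0],"fingers":-1},{"travel":[0,-0.013,0],"rot":[-0.032,0,0],"fingers":-1},{"travel":[0,-0.008,0],"rot":[-0.02,0,0],"fingers":-1},{"travel":[0,-0.001,0],"rot":[-0.002,0,0],"fingers":-1},{"travel":[0,0.005,0],"rot":[0.011,0,0],"fingers":-1},{"travel":[0,0.005,0],"rot":[0.012,0,0],"fingers":-1},{"travel":[0,0,0],"rot":[-0.001,0,0],"fingers":-1}]'>/dev/null;  python3 bal.py 4 .6206,.0165,.10,-9 8
```

```text
off [ 0.51  0.27 -0.85  0.49]
t 26.95 meas [('c', 0.0352, 0.0359, 0.17, -0.1), ('i', 0.0274, -0.0121, 0.18, -0.6), ('c', 0.0405, 0.014, 0.08, -1.0), ('i', 0.0348, -0.0065, 0.12, -1.2)] x [ 0.0385  0.0386 -0.0017  1.0112] sd [0.0029 0.0369 0.0015 0.0121]
cmd yaw -8.99 th 0.0008 | real roll 0.0012 pitch -0.0000 yaw -9.08 tcp-cmd [-0.0005 -0.001   0.0001] foot [0.6201 0.0154 0.1001] beam [0.6645 0.0083 0.1001] F [ 0.1  0.  -7.2] gap 0.0229
plan phi [0.038 0.042 0.04  0.033 0.023 0.012 0.004 0.001 0.    0.   ] th [-0.019 -0.022 -0.014 -0.002  0.009  0.014  0.011  0.002] b -0.0017 max step mm 0.9
[{"travel":[0.0,0.008,0.0],"rot":[0.019,0.0,0.0],"fingers":-1},{"travel":[0.0,0.009,0.0],"rot":[0.022,0.0,0.0],"fingers":-1},{"travel":[0.0,0.006,0.0],"rot":[0.014,0.0,0.0],"fingers":-1},{"travel":[0.0,0.001,0.0],"rot":[0.002,0.0,0.0],"fingers":-1},{"travel":[0.0,-0.003,0.0],"rot":[-0.008,0.0,0.0],"fingers":-1},{"travel":[0.0,-0.005,0.0],"rot":[-0.012,0.0,0.0],"fingers":-1},{"travel":[0.0,-0.004,0.0],"rot":[-0.01,0.0,0.0],"fingers":-1},{"travel":[0.0,-0.001,0.0],"rot":[-0.001,0.0,0.0],"fingers":-1}]
```

```bash
python3 -m pendant '[{"travel":[0,0.008,0],"rot":[0.019,0,0],"fingers":-1},{"travel":[0,0.009,0],"rot":[0.022,0,0],"fingers":-1},{"travel":[0,0.006,0],"rot":[0.014,0,0],"fingers":-1},{"travel":[0,0.001,0],"rot":[0.002,0,0],"fingers":-1},{"travel":[0,-0.003,0],"rot":[-0.008,0,0],"fingers":-1},{"travel":[0,-0.005,0],"rot":[-0.012,0,0],"fingers":-1},{"travel":[0,-0.004,0],"rot":[-0.01,0,0],"fingers":-1},{"travel":[0,-0.001,0],"rot":[-0.001,0,0],"fingers":-1}]'>/dev/null;  python3 bal.py 4 .6206,.0165,.10,-9 8
```

```text
off [ 0.54  0.25 -0.69  0.45]
t 27.95 meas [('c', 0.0464, 0.0462, 0.17, -1.5), ('i', 0.0406, -0.0107, 0.18, -1.1), ('c', 0.0535, 0.0128, 0.09, -0.9), ('i', 0.0494, -0.0063, 0.25, -0.8)] x [ 0.0543  0.0686 -0.0013  1.0136] sd [0.0029 0.0369 0.0014 0.0116]
cmd yaw -8.99 th 0.0019 | real roll 0.0022 pitch -0.0001 yaw -9.04 tcp-cmd [-0.0005 -0.0006  0.0001] foot [0.6201 0.0158 0.1001] beam [0.6646 0.0088 0.1001] F [ 0.2  1.1 -7.3] gap 0.0227
plan phi [0.054 0.06  0.06  0.05  0.034 0.018 0.007 0.001 0.    0.   ] th [-0.029 -0.036 -0.024 -0.005  0.012  0.019  0.015  0.002] b -0.0013 max step mm 1.5
[{"travel":[0.0,0.012,0.0],"rot":[0.03,0.0,0.0],"fingers":-1},{"travel":[0.0,0.015,0.0],"rot":[0.036,0.0,0.0],"fingers":-1},{"travel":[0.0,0.01,0.0],"rot":[0.025,0.0,0.0],"fingers":-1},{"travel":[0.0,0.003,0.0],"rot":[0.006,0.0,0.0],"fingers":-1},{"travel":[0.0,-0.004,0.0],"rot":[-0.009,0.0,0.0],"fingers":-1},{"travel":[0.0,-0.007,0.0],"rot":[-0.017,0.0,0.0],"fingers":-1},{"travel":[0.0,-0.005,0.0],"rot":[-0.013,0.0,0.0],"fingers":-1},{"travel":[0.0,0.0,0.0],"rot":[0.0,0.0,0.0],"fingers":-1}]
```

```bash
python3 -m pendant '[{"travel":[0,0.012,0],"rot":[0.03,0,0],"fingers":-1},{"travel":[0,0.015,0],"rot":[0.036,0,0],"fingers":-1},{"travel":[0,0.01,0],"rot":[0.025,0,0],"fingers":-1},{"travel":[0,0.003,0],"rot":[0.006,0,0],"fingers":-1},{"travel":[0,-0.004,0],"rot":[-0.009,0,0],"fingers":-1},{"travel":[0,-0.007,0],"rot":[-0.017,0,0],"fingers":-1},{"travel":[0,-0.005,0],"rot":[-0.013,0,0],"fingers":-1},{"travel":[0,0,0],"rot":[0,0,0],"fingers":-1}]'>/dev/null;  python3 bal.py 4 .6206,.0165,.10,-9 9
```

```text
off [ 0.57  0.29 -0.68  0.58]
t 28.95 meas [('c', 0.0317, 0.0314, 0.14, -1.7), ('i', 0.0256, -0.0094, 0.08, -1.1), ('c', 0.0349, 0.0104, 0.13, -0.7), ('i', 0.0286, -0.0067, 0.12, -0.6)] x [ 0.0312  0.0166 -0.0011  1.0151] sd [0.0028 0.0368 0.0014 0.0112]
cmd yaw -8.99 th 0.0019 | real roll 0.0022 pitch -0.0001 yaw -9.03 tcp-cmd [-0.0004 -0.0005  0.0001] foot [0.6201 0.016  0.1001] beam [0.6646 0.0089 0.1002] F [-0.2 -0.5 -7.2] gap 0.0227
plan phi [ 0.031  0.033  0.032  0.027  0.019  0.012  0.005  0.002  0.    -0.
 -0.   ] th [-0.012 -0.016 -0.011 -0.003  0.004  0.008  0.008  0.005  0.001] b -0.0011 max step mm 0.7
[{"travel":[0.0,0.006,0.0],"rot":[0.014,0.0,0.0],"fingers":-1},{"travel":[0.0,0.007,0.0],"rot":[0.017,0.0,0.0],"fingers":-1},{"travel":[0.0,0.005,0.0],"rot":[0.012,0.0,0.0],"fingers":-1},{"travel":[0.0,0.002,0.0],"rot":[0.004,0.0,0.0],"fingers":-1},{"travel":[0.0,-0.001,0.0],"rot":[-0.002,0.0,0.0],"fingers":-1},{"travel":[0.0,-0.002,0.0],"rot":[-0.005,0.0,0.0],"fingers":-1},{"travel":[0.0,-0.002,0.0],"rot":[-0.006,0.0,0.0],"fingers":-1},{"travel":[0.0,-0.001,0.0],"rot":[-0.003,0.0,0.0],"fingers":-1},{"travel":[0.0,0.001,0.0],"rot":[0.001,0.0,0.0],"fingers":-1}]
```

```bash
python3 -m pendant '[{"travel":[0,0.006,0],"rot":[0.014,0,0],"fingers":-1},{"travel":[0,0.007,0],"rot":[0.017,0,0],"fingers":-1},{"travel":[0,0.005,0],"rot":[0.012,0,0],"fingers":-1},{"travel":[0,0.002,0],"rot":[0.004,0,0],"fingers":-1},{"travel":[0,-0.001,0],"rot":[-0.002,0,0],"fingers":-1},{"travel":[0,-0.002,0],"rot":[-0.005,0,0],"fingers":-1},{"travel":[0,-0.002,0],"rot":[-0.006,0,0],"fingers":-1},{"travel":[0,-0.001,0],"rot":[-0.003,0,0],"fingers":-1},{"travel":[0,0.001,0],"rot":[0.001,0,0],"fingers":-1}]'>/dev/null;  python3 bal.py 4 .6206,.0165,.10,-9 7; cp st.pkl st_hold.pkl; python3 pop.py; python3 bal.py 0 .610,-.055,.08,-6.5 9
```

```text
off [ 0.57  0.3  -0.71  0.52]
t 30.05 meas [('c', 0.0292, 0.0292, 0.12, -1.1), ('i', 0.0213, -0.011, 0.1, -1.0), ('c', 0.0336, 0.0149, 0.13, -0.9), ('i', 0.0275, -0.0062, 0.2, -0.9)] x [ 3.0500e-02  2.7400e-02 -9.0000e-04  1.0156e+00] sd [0.0029 0.0368 0.0014 0.0112]
cmd yaw -8.99 th 0.0008 | real roll 0.0011 pitch 0.0000 yaw -9.05 tcp-cmd [-0.0005 -0.0007  0.0001] foot [0.6201 0.0158 0.1001] beam [0.6645 0.0087 0.1001] F [-0.1 -0.5 -8.4] gap 0.023
plan phi [0.03  0.033 0.031 0.024 0.014 0.006 0.002 0.    0.   ] th [-0.018 -0.02  -0.011  0.003  0.012  0.012  0.002] b -0.0009 max step mm 0.9
[{"travel":[0.0,0.007,0.0],"rot":[0.018,0.0,0.0],"fingers":-1},{"travel":[0.0,0.008,0.0],"rot":[0.02,0.0,0.0],"fingers":-1},{"travel":[0.0,0.004,0.0],"rot":[0.011,0.0,0.0],"fingers":-1},{"travel":[0.0,-0.001,0.0],"rot":[-0.002,0.0,0.0],"fingers":-1},{"travel":[0.0,-0.005,0.0],"rot":[-0.011,0.0,0.0],"fingers":-1},{"travel":[0.0,-0.005,0.0],"rot":[-0.011,0.0,0.0],"fingers":-1},{"travel":[0.0,-0.001,0.0],"rot":[-0.001,0.0,0.0],"fingers":-1}]
t 30.05 meas [] x [ 3.0500e-02  2.7400e-02 -9.0000e-04  1.0
[... 354 characters left out ...]
 -0.037 -0.049 -0.037 -0.001] b -0.0009 max step mm 14.7
[{"travel":[0.0,-0.018,0.002],"rot":[-0.024,0.0,0.0],"fingers":-1},{"travel":[-0.001,-0.065,0.013],"rot":[-0.036,0.0,-0.003],"fingers":-1},{"travel":[-0.001,-0.15,0.035],"rot":[-0.032,0.0,-0.009],"fingers":-1},{"travel":[-0.003,-0.263,0.066],"rot":[-0.014,0.0,-0.016],"fingers":-1},{"travel":[-0.004,-0.387,0.1],"rot":[0.012,0.0,-0.025],"fingers":-1},{"travel":[-0.005,-0.498,0.132],"rot":[0.036,-0.001,-0.033],"fingers":-1},{"travel":[-0.006,-0.58,0.154],"rot":[0.048,-0.001,-0.038],"fingers":-1},{"travel":[-0.006,-0.627,0.165],"rot":[0.037,-0.001,-0.041],"fingers":-1},{"travel":[-0.007,-0.649,0.166],"rot":[0.002,0.0,-0.042],"fingers":-1}]
```

```bash
cp st_hold.pkl st.pkl; python3 -m pendant '[{"travel":[0,0.007,0],"rot":[0.018,0,0],"fingers":-1},{"travel":[0,0.008,0],"rot":[0.02,0,0],"fingers":-1},{"travel":[0,0.004,0],"rot":[0.011,0,0],"fingers":-1},{"travel":[0,-0.001,0],"rot":[-0.002,0,0],"fingers":-1},{"travel":[0,-0.005,0],"rot":[-0.011,0,0],"fingers":-1},{"travel":[0,-0.005,0],"rot":[-0.011,0,0],"fingers":-1},{"travel":[0,-0.001,0],"rot":[-0.001,0,0],"fingers":-1}]'>/dev/null;  python3 bal.py 4 .610,-.055,.08,-6.5 8
```

```text
off [ 0.13  0.11 -0.68  0.49]
t 30.95 meas [('c', -0.0026, -0.003, 0.25, -1.7), ('i', -0.0079, -0.0048, 0.11, -1.3), ('c', -0.0053, 0.0054, 0.07, -1.0), ('i', -0.0124, -0.0049, 0.08, -0.8)] x [-0.0138 -0.0556 -0.0012  1.0156] sd [0.0028 0.0368 0.0014 0.0112]
cmd yaw -8.99 th 0.0019 | real roll 0.0022 pitch -0.0001 yaw -9.05 tcp-cmd [-0.0005 -0.0007  0.0001] foot [0.6201 0.0157 0.1002] beam [0.6646 0.0087 0.1002] F [ 0.   0.2 -7.7] gap 0.0234
plan phi [-0.014 -0.018 -0.019 -0.016 -0.011 -0.006 -0.003 -0.003 -0.002 -0.001] th [ 0.069  0.087  0.059  0.006 -0.047 -0.076 -0.062 -0.002] b -0.0012 max step mm 14.8
[{"travel":[0.0,-0.037,0.003],"rot":[-0.064,0.0,-0.001],"fingers":-1},{"travel":[-0.001,-0.101,0.017],"rot":[-0.081,0.0,-0.004],"fingers":-1},{"travel":[-0.002,-0.202,0.046],"rot":[-0.055,0.0,-0.011],"fingers":-1},{"travel":[-0.003,-0.327,0.083],"rot":[-0.004,0.0,-0.021],"fingers":-1},{"travel":[-0.004,-0.451,0.12],"rot":[0.046,-0.001,-0.03],"fingers":-1},{"travel":[-0.005,-0.551,0.149],"rot":[0.074,-0.001,-0.037],"fingers":-1},{"travel":[-0.006,-0.614,0.163],"rot":[0.061,-0.001,-0.041],"fingers":-1},{"travel":[-0.007,-0.648,0.166],"rot":[0.004,0.0,-0.042],"fingers":-1}]
```

```bash
python3 -m pendant '[{"travel":[0,-0.037,0.003],"rot":[-0.064,0,-0.001],"fingers":-1},{"travel":[-0.001,-0.101,0.017],"rot":[-0.081,0,-0.004],"fingers":-1},{"travel":[-0.002,-0.202,0.046],"rot":[-0.055,0,-0.011],"fingers":-1},{"travel":[-0.003,-0.327,0.083],"rot":[-0.004,0,-0.021],"fingers":-1},{"travel":[-0.004,-0.451,0.12],"rot":[0.046,-0.001,-0.03],"fingers":-1},{"travel":[-0.005,-0.551,0.149],"rot":[0.074,-0.001,-0.037],"fingers":-1},{"travel":[-0.006,-0.614,0.163],"rot":[0.061,-0.001,-0.041],"fingers":-1},{"travel":[-0.007,-0.648,0.166],"rot":[0.004,0,-0.042],"fingers":-1}]'>/dev/null;  python3 bal.py 4 .592,-.135,.055,-4 8; cp st.pkl st_a.pkl; python3 pop.py; python3 bal.py 0 .605,-.075,.075,-6 7 | tail -2
```

```text
off [ 0.39  0.28 -0.55  0.48]
t 31.95 meas [('c', -0.0121, -0.01, 0.14, -0.3), ('i', -0.0222, -0.008, 0.14, -2.1), ('c', -0.0172, 0.0116, 0.18, -2.8), ('i', -0.0266, -0.0042, 0.06, -2.5)] x [-0.0302 -0.1001 -0.0014  1.016 ] sd [0.0028 0.0368 0.0014 0.0111]
cmd yaw -6.47 th -0.0023 | real roll -0.0027 pitch -0.0002 yaw -6.63 tcp-cmd [-0.0006 -0.0015  0.0002] foot [ 0.6094 -0.057   0.0802] beam [ 0.6541 -0.0621  0.0802] F [ 0.1  0.4 -7.5] gap 0.0228
plan phi [-0.03  -0.038 -0.041 -0.036 -0.025 -0.013 -0.006 -0.003 -0.002 -0.001] th [ 0.088  0.113  0.078  0.011 -0.055 -0.092 -0.075 -0.003] b -0.0014 max step mm 16.1
[{"travel":[0.001,-0.048,0.003],"rot":[-0.086,0.0,-0.001],"fingers":-1},{"travel":[0.007,-0.121,0.022],"rot":[-0.11,0.0,-0.004],"fingers":-1},{"travel":[0.02,-0.232,0.058],"rot":[-0.077,0.0,-0.011],"fingers":-1},{"travel":[0.037,-0.368,0.105],"rot":[-0.013,0.0,-0.021],"fingers":-1},{"travel":[0.054,-0.505,0.152],"rot":[0.051,-0.001,-0.03],"fingers":-1},{"travel":[0.067,-0.615,0.188],"rot":[0.085,-0.002,-0.037],"fingers":-1},{"travel":[0.073,-0.685,0.206],"rot":[0.069,-0.002,-0.041],"fingers":-1},{"travel":[0.073,-0.726,0.21],"rot":[0.001,0.0,-0.041],"fingers":-1}]
plan phi [-0.03  -0.039 -0.041 -0.033 -0.021 -0.01  -0.004 -0.002 -0.001] th [ 0.052  0.062  0.034 -0.008 -0.038 -0.038 -0.002] b -0.0014 max step mm 3.6
[{"travel":[0.001,-0.026,0.001],"rot":[-0.052,0.0,0.0],"fingers":-1},{"travel":[0.003,-0.052,0.006],"rot":[-0.061,0.0,-0.001],"fingers":-1},{"travel":[0.008,-0.081,0.015],"rot":[-0.035,0.0,-0.003],"fingers":-1},{"travel":[0.014,-0.111,0.026],"rot":[0.005,0.0,-0.005],"fingers":-1},{"travel":[0.019,-0.139,0.036],"rot":[0.034,0.0,-0.007],"fingers":-1},{"travel":[0.022,-0.161,0.041],"rot":[0.034,0.0,-0.008],"fingers":-1},{"travel":[0.023,-0.18,0.042],"rot":[-0.001,0.0,-0.008],"fingers":-1}]
```

```bash
cp st_a.pkl st.pkl; python3 -m pendant '[{"travel":[0.001,-0.048,0.003],"rot":[-0.086,0,-0.001],"fingers":-1},{"travel":[0.007,-0.121,0.022],"rot":[-0.11,0,-0.004],"fingers":-1},{"travel":[0.02,-0.232,0.058],"rot":[-0.077,0,-0.011],"fingers":-1},{"travel":[0.037,-0.368,0.105],"rot":[-0.013,0,-0.021],"fingers":-1},{"travel":[0.054,-0.505,0.152],"rot":[0.051,-0.001,-0.03],"fingers":-1},{"travel":[0.067,-0.615,0.188],"rot":[0.085,-0.002,-0.037],"fingers":-1},{"travel":[0.073,-0.685,0.206],"rot":[0.069,-0.002,-0.041],"fingers":-1},{"travel":[0.073,-0.726,0.21],"rot":[0.001,0,-0.041],"fingers":-1}]'>/dev/null;  python3 bal.py 4 .588,-.2095,.022,-2 8; cp st.pkl st_a.pkl; python3 pop.py; python3 bal.py 0 .590,-.150,.050,-3.5 7 | tail -2; cp st.pkl st_b.pkl
```

```text
off [ 0.58  0.23 -0.61  0.46]
t 32.95 meas [('c', -0.0067, -0.0043, 0.32, 0.9), ('i', -0.0167, -0.0084, 0.22, -1.6), ('c', -0.0106, 0.0124, 0.05, -2.3), ('i', -0.0207, -0.0051, 0.35, -2.0)] x [-0.024  -0.1002 -0.0015  1.0162] sd [0.0028 0.0368 0.0014 0.0108]
cmd yaw -4.01 th -0.0034 | real roll -0.0045 pitch 0.0001 yaw -4.13 tcp-cmd [-0.0006 -0.001   0.0001] foot [ 0.5914 -0.1366  0.0551] beam [ 0.6362 -0.1398  0.0551] F [ 0.   0.5 -7.4] gap 0.0229
plan phi [-0.024 -0.032 -0.036 -0.032 -0.023 -0.012 -0.005 -0.003 -0.002 -0.001] th [ 0.08   0.104  0.072  0.011 -0.05  -0.084 -0.068 -0.002] b -0.0015 max step mm 14.8
[{"travel":[0.0,-0.044,0.005],"rot":[-0.08,0.0,-0.001],"fingers":-1},{"travel":[-0.001,-0.111,0.029],"rot":[-0.102,0.0,-0.003],"fingers":-1},{"travel":[-0.003,-0.211,0.076],"rot":[-0.072,0.0,-0.009],"fingers":-1},{"travel":[-0.005,-0.335,0.139],"rot":[-0.014,0.0,-0.017],"fingers":-1},{"travel":[-0.007,-0.458,0.201],"rot":[0.045,-0.001,-0.024],"fingers":-1},{"travel":[-0.009,-0.558,0.248],"rot":[0.077,-0.002,-0.03],"fingers":-1},{"travel":[-0.01,-0.622,0.272],"rot":[0.062,-0.001,-0.033],"fingers":-1},{"travel":[-0.011,-0.659,0.277],"rot":[-0.001,0.0,-0.034],"fingers":-1}]
plan phi [-0.024 -0.033 -0.036 -0.03  -0.019 -0.009 -0.003 -0.001 -0.001] th [ 0.044  0.053  0.03  -0.004 -0.03  -0.03  -0.001] b -0.0015 max step mm 2.6
[{"travel":[0.0,-0.022,0.001],"rot":[-0.045,0.0,0.0],"fingers":-1},{"travel":[0.001,-0.042,0.006],"rot":[-0.054,0.0,-0.001],"fingers":-1},{"travel":[0.003,-0.063,0.015],"rot":[-0.032,0.0,-0.003],"fingers":-1},{"travel":[0.005,-0.085,0.026],"rot":[0.001,0.0,-0.005],"fingers":-1},{"travel":[0.007,-0.105,0.036],"rot":[0.025,0.0,-0.007],"fingers":-1},{"travel":[0.008,-0.121,0.041],"rot":[0.026,0.0,-0.008],"fingers":-1},{"travel":[0.008,-0.136,0.042],"rot":[-0.002,0.0,-0.009],"fingers":-1}]
```

```bash
cp st_a.pkl st.pkl; python3 -m pendant '[{"travel":[0,-0.044,0.005],"rot":[-0.08,0,-0.001],"fingers":-1},{"travel":[-0.001,-0.111,0.029],"rot":[-0.102,0,-0.003],"fingers":-1},{"travel":[-0.003,-0.211,0.076],"rot":[-0.072,0,-0.009],"fingers":-1},{"travel":[-0.005,-0.335,0.139],"rot":[-0.014,0,-0.017],"fingers":-1},{"travel":[-0.007,-0.458,0.201],"rot":[0.045,-0.001,-0.024],"fingers":-1},{"travel":[-0.009,-0.558,0.248],"rot":[0.077,-0.002,-0.03],"fingers":-1},{"travel":[-0.01,-0.622,0.272],"rot":[0.062,-0.001,-0.033],"fingers":-1},{"travel":[-0.011,-0.659,0.277],"rot":[-0.001,0,-0.034],"fingers":-1}]'>/dev/null;  python3 bal.py 4 .7035,-.2135,.018,-2 8; cp st.pkl st_a.pkl; python3 pop.py; python3 bal.py 0 .588,-.2095,.022,-2 7 | tail -2; cp st.pkl st_b.pkl
```

```text
off [ 0.63  0.27 -0.58  0.52]
t 33.95 meas [('c', 0.0005, 0.0027, 0.29, 1.1), ('i', -0.0062, -0.006, 0.04, -1.8), ('c', 0.0005, 0.0107, 0.05, -2.6), ('i', -0.0079, -0.0058, 0.07, -2.2)] x [-0.009  -0.0578 -0.0016  1.016 ] sd [0.0028 0.0368 0.0014 0.0108]
cmd yaw -1.97 th -0.0023 | real roll -0.0032 pitch 0.0002 yaw -2.10 tcp-cmd [-0.0007 -0.0012  0.    ] foot [ 0.5873 -0.2112  0.022 ] beam [ 0.6323 -0.2128  0.022 ] F [ 0.4  0.9 -7.8] gap 0.0232
plan phi [-0.009 -0.015 -0.018 -0.016 -0.012 -0.007 -0.003 -0.001 -0.    -0.   ] th [ 0.012  0.017  0.014  0.006 -0.001 -0.005 -0.004  0.001] b -0.0016 max step mm 26.0
[{"travel":[-0.015,-0.006,0.001],"rot":[-0.014,0.0,0.0],"fingers":-1},{"travel":[-0.1,-0.008,0.003],"rot":[-0.018,0.0,0.0],"fingers":-1},{"travel":[-0.265,-0.006,0.009],"rot":[-0.015,0.0,0.0],"fingers":-1},{"travel":[-0.482,-0.003,0.017],"rot":[-0.008,0.0,0.0],"fingers":-1},{"travel":[-0.698,0.0,0.024],"rot":[-0.001,0.0,0.0],"fingers":-1},{"travel":[-0.863,0.001,0.03],"rot":[0.002,0.0,0.0],"fingers":-1},{"travel":[-0.948,0.001,0.032],"rot":[0.002,0.0,0.0],"fingers":-1},{"travel":[-0.963,-0.001,0.033],"rot":[-0.003,0.0,0.0],"fingers":-1}]
plan phi [-0.009 -0.015 -0.017 -0.014 -0.009 -0.004 -0.001 -0.    -0.   ] th [ 0.014  0.019  0.013  0.003 -0.005 -0.006  0.001] b -0.0016 max step mm 0.8
[{"travel":[0.0,-0.007,0.0],"rot":[-0.016,0.0,0.0],"fingers":-1},{"travel":[0.0,-0.008,0.0],"rot":[-0.02,0.0,0.0],"fingers":-1},{"travel":[0.0,-0.006,0.0],"rot":[-0.014,0.0,0.0],"fingers":-1},{"travel":[0.0,-0.002,0.0],"rot":[-0.005,0.0,0.0],"fingers":-1},{"travel":[0.0,0.001,0.0],"rot":[0.003,0.0,0.0],"fingers":-1},{"travel":[0.0,0.002,0.0],"rot":[0.004,0.0,0.0],"fingers":-1},{"travel":[0.0,-0.001,0.0],"rot":[-0.003,0.0,0.0],"fingers":-1}]
```

```bash
cp st_a.pkl st.pkl; python3 -m pendant '[{"travel":[-0.015,-0.006,0.001],"rot":[-0.014,0,0],"fingers":-1},{"travel":[-0.1,-0.008,0.003],"rot":[-0.018,0,0],"fingers":-1},{"travel":[-0.265,-0.006,0.009],"rot":[-0.015,0,0],"fingers":-1},{"travel":[-0.482,-0.003,0.017],"rot":[-0.008,0,0],"fingers":-1},{"travel":[-0.698,0,0.024],"rot":[-0.001,0,0],"fingers":-1},{"travel":[-0.863,0.001,0.03],"rot":[0.002,0,0],"fingers":-1},{"travel":[-0.948,0.001,0.032],"rot":[0.002,0,0],"fingers":-1},{"travel":[-0.963,-0.001,0.033],"rot":[-0.003,0,0],"fingers":-1}]';  python3 bal.py 2 .7035,-.2135,.001,-2 6
python3 - <<'E'
from h import *
a=env.read_camera('side')[0]; cv2.imwrite('pics/e.png',cv2.resize(a[130:330,100:300],None,fx=3,fy=3))
E
```

```text
clock: 34.75
tcp_pos: [0.5742, -0.2094, 0.1055]
orientation: [0.0, 0.017, 1.0, 0.001]
wrist_force: [-0.9, -0.2, -6.8]
finger_gap: 0.0231
grip_force: 83.9
off [ 0.22  0.21 -0.66  0.47]
t 34.85 meas [('c', 0.0166, 0.0167, 0.21, -0.3), ('i', 0.0142, -0.0043, 0.09, -0.7)] x [ 0.014  -0.0148 -0.0015  1.0159] sd [0.0039 0.0537 0.0014 0.0108]
cmd yaw -1.97 th 0.0008 | real roll 0.0018 pitch 0.0016 yaw -2.03 tcp-cmd [-0.0012 -0.0006 -0.0005] foot [ 0.7021 -0.2141  0.0173] beam [ 0.7471 -0.2157  0.0173] F [ 0.2 -0.2 -7.1] gap 0.0231
plan phi [0.014 0.012 0.01  0.006 0.003 0.001 0.    0.   ] th [-0.004 -0.003  0.001  0.005  0.006  0.002] b -0.0015 max step mm 4.9
[{"travel":[0.0,0.002,0.005],"rot":[0.005,0.0,0.0],"fingers":-1},{"travel":[0.0,0.002,0.03],"rot":[0.004,0.0,0.0],"fingers":-1},{"travel":[0.0,0.0,0.071],"rot":[0.0,0.0,0.0],"fingers":-1},{"travel":[0.0,-0.002,0.112],"rot":[-0.004,0.0,0.0],"fingers":-1},{"travel":[0.0,-0.002,0.137],"rot":[-0.005,0.0,0.0],"fingers":-1},{"travel":[0.0,0.0,0.142],"rot":[-0.001,0.0,0.0],"fingers":-1}]
```

View pics/e.png

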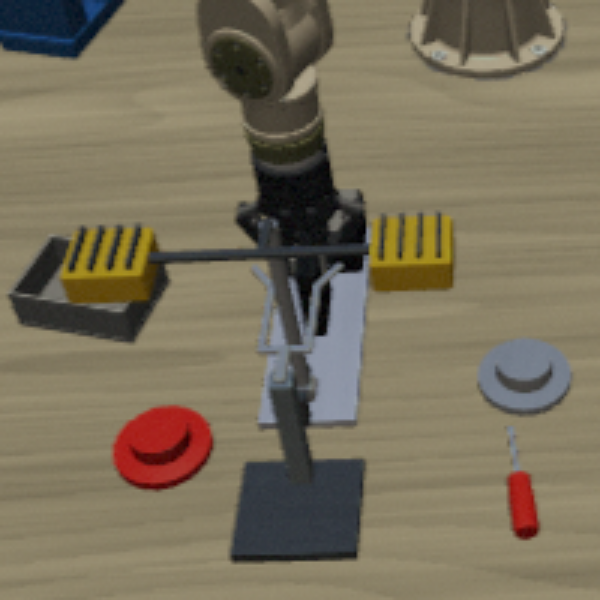

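```bash
python3 -m pendant '[{"travel":[0,0.002,0.005],"rot":[0.005,0,0],"fingers":-1},{"travel":[0,0.002,0.03],"rot":[0.004,0,0],"fingers":-1},{"travel":[0,0,0.071],"rot":[0,0,0],"fingers":-1},{"travel":[0,0,0.112],"rot":[0,0,0],"fingers":-1},{"travel":[0,0,0.132],"rot":[0.001,0,0],"fingers":-1},{"travel":[0,0,0.142],"rot":[0.001,0,0],"fingers":-1},{"travel":[0,0,0.145],"rot":[0.001,0,0],"fingers":-1},{"travel":[0,0,0.145],"rot":[0.001,0,0],"fingers":-1},{"travel":[0,0,0.145],"rot":[0.001,0,0],"fingers":-1}]'; python3 -m pendant '[{"travel":[0,0,0],"rot":[0,0,0],"fingers":-0.3},{"travel":[0,0,0],"rot":[0,0,0],"fingers":-0.1},{"travel":[0,0,0],"rot":[0,0,0],"fingers":0.3},{"travel":[0,0,0],"rot":[0,0,0],"fingers":0.7},{"travel":[0,0,0],"rot":[0,0,0],"fingers":1},{"travel":[0,0,0],"rot":[0,0,0],"fingers":1},{"travel":[0,0,0],"rot":[0,0,0],"fingers":1},{"travel":[0,0,0],"rot":[0,0,0],"fingers":1}]'
python3 - <<'E'
from h import *
a=env.read_camera('side')[0]; cv2.imwrite('pics/f.png',cv2.resize(a[130:330,100:300],None,fx=3,fy=3))
E
```

```text
clock: 35.8
tcp_pos: [0.5729, -0.2099, 0.0886]
orientation: [0.0, 0.018, 1.0, -0.0]
wrist_force: [0.1, 0.3, -7.8]
finger_gap: 0.0234
grip_force: 84.1
clock: 36.6
tcp_pos: [0.5727, -0.2099, 0.0884]
orientation: [-0.0, 0.018, 1.0, 0.0]
wrist_force: [0.3, -0.1, 0.3]
finger_gap: 0.0854
grip_force: 0.0
```

View pics/f.png

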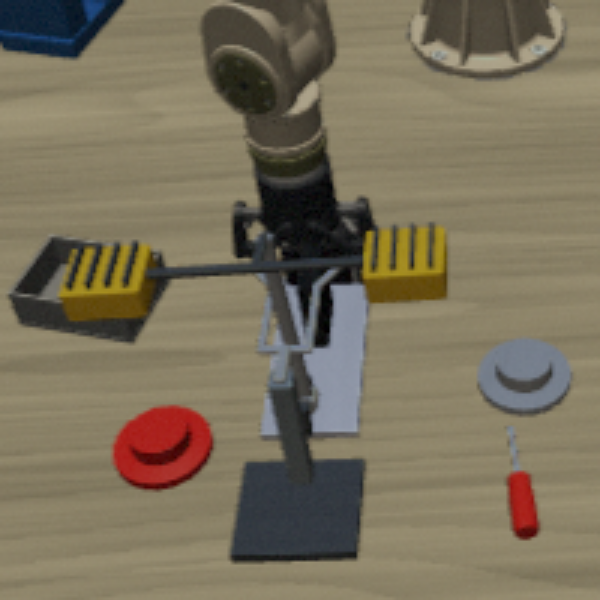

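The lamp stands in stand B with the mast in the fork (crop px 290,320) and the fingers open. Retreating straight up.

```bash
python3 -m pendant '[{"travel":[0,0,-0.05],"rot":[0,0,0],"fingers":1},{"travel":[0,0,-0.2],"rot":[0,0,0],"fingers":1},{"travel":[0,0,-0.45],"rot":[0,0,0],"fingers":1},{"travel":[0,0,-0.75],"rot":[0,0,0],"fingers":1},{"travel":[0,0,-0.95],"rot":[0,0,0],"fingers":1},{"travel":[0,0,-1],"rot":[0,0,0],"fingers":1},{"travel":[0,0,-1],"rot":[0,0,0],"fingers":1}]'; python3 -m pendant '[{"travel":[0.3,0,0],"rot":[0,0,0],"fingers":1},{"travel":[0.6,0,0],"rot":[0,0,0],"fingers":1},{"travel":[0.6,0,0],"rot":[0,0,0],"fingers":1},{"travel":[0.6,0,0],"rot":[0,0,0],"fingers":1},{"travel":[0.6,0,0],"rot":[0,0,0],"fingers":1},{"travel":[0.6,0,0],"rot":[0,0,0],"fingers":1},{"travel":[0.6,0,0],"rot":[0,0,0],"fingers":1},{"travel":[0.6,0,0],"rot":[0,0,0],"fingers":1},{"travel":[0.6,0,0],"rot":[0,0,0],"fingers":1},{"travel":[0.6,0,0],"rot":[0,0,0],"fingers":1}]'
python3 - <<'E'
from h import *
a=env.read_camera('scene')[0]; cv2.imwrite('pics/g.png',a)
E
```

```text
clock: 37.35
tcp_pos: [0.5734, -0.2102, 0.2097]
orientation: [0.001, 0.018, 1.0, -0.001]
wrist_force: [0.1, 0.0, -1.3]
finger_gap: 0.0854
grip_force: 0.0
clock: 38.35
tcp_pos: [0.501, -0.2073, 0.2084]
orientation: [-0.0, 0.018, 1.0, 0.0]
wrist_force: [0.4, -0.0, -0.5]
finger_gap: 0.0854
grip_force: 0.0
```

View pics/g.png

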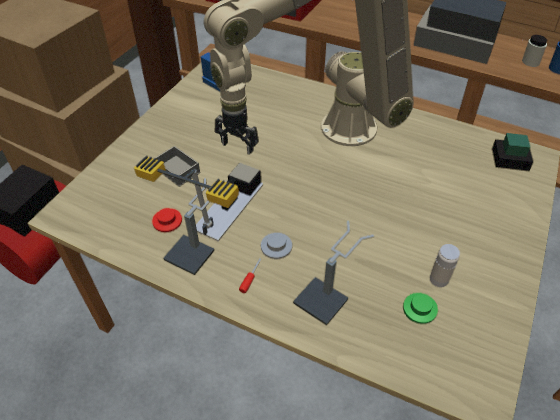

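The lamp stands in stand B (scene px 200,215), mast leaning in the fork. The hub (276,245) and the other bench items are where they were, and the arm is clear.

```bash
python3 -c "
from workcell import env
print(env.hand_in())"
```

```text
the job is handed in; nothing more can be done
None
```

I carried the lamp to the hub, held it there for about 6.5 s with the lights centred within about 3 mm (mast lean at most about 0.1 rad), then stood it in stand B with the mast in the fork, let go and handed in at about 38 s. On the way to the hub the mast swung to nearly 0.19 rad before I recovered it.

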